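# Stow the slide carriers and draw the box lid tight

### The arm

A 6-joint arm with a two-finger parallel gripper is mounted at the origin on a cart in front of the work surface, level with it; the furniture and walls round the work are solid. World frame = base frame: x ahead of the robot, y to its left, z up, the work surface at z = 0. Lengths are in m, angles in rad, forces in N, time in s.
With the tool pointing down it reaches from about 0.25 to 0.775 m from the base axis. Payload 4 kg.
Tool frame: the origin (TCP) lies between the finger pads; the fingertips stand 11 mm ahead of it and the grasp point (between the pads) lies 8 mm behind it; y points along the fingers, x is the direction in which the jaws open and shut, and the axes are right-handed (so a half turn about y gives the same grasp; the last joint's range is limited). The gripper opens to 94 mm and grips with 3 to 60 N. Pads are 16 mm wide; open, the fingers measure 119 mm over their backs; the gripper's body (75 mm by 177 mm) begins 78 mm behind the grasp point.
Start: joints at [1.1, 0.087, 1.371, -0, 1.684, -0.103], TCP at [0.198, 0.513, 0.217] pointing down, gripper open.
Joint ranges: [-3.1, 3.1], [-0.76, 2.03], [0.27, 2.55], [-1.08, 4.22], [0.17, 2.65], [-2.57, 2.57]. Speed limits (rad/s): [2.79, 2.79, 3.14, 3.14, 3.14, 3.14].

### API

Orientations are given as a rotation vector (axis times angle).
In Python, from station import * gives the robot as it stands.
- The arm moves only by the shell command python3 -m creep 'ROWS' [OPENING] [FORCE]. ROWS is JSON, a list that holds one entry, the list of rows, each a list of 6 numbers: the shift along the tool's x, y, z in m, then the turn, a rotation vector about the tool's x, y, z in rad. A call has 1 to 20 rows; each row shifts and turns the pose as measured when the row begins, along the tool's axes as they then stand; what a row does not reach is not made up. A row lasts 1/12 s, in which the tool goes at most 41.7 mm and 7.16 degrees, less where a joint would pass 70% of its speed; a pose out of reach is approached as far as the arm can. A call with a gripper value outside its range is refused whole. OPENING is the finger opening in m, from 0 to 0.094, set as the call begins (- or left out, the last holds). The fingers move at their own pace and stop on an object; FORCE is the grip in N (left out, the last holds). Time passes only in rows, so rows that do not move let the fingers close. It gives the time, the measured TCP pose, the force and the opening at its end, in the units of the state.
- observe(): the state, without advancing time (a new reading comes with each control period).
- snapshot(name): name is "scene" or "top"; returns the picture (420x560x3 uint8, blue, green, red); there is no depth.
- camera_params(name): a dict with "fx", "fy", "cx", "cy" (pixels), "dist_coeffs" ([k1, k2, p1, p2, k3] as OpenCV has them; the pictures are not rectified), "R" (3x3) and "t" (3): a world point X has camera coordinates R X + t. Camera axes: x right, y down, z forward; pixel columns grow to the right and rows downward; lengths in m; the calibration is good to about 2 mm. A picture is of the moment at which its call begins. camera_params takes no time and is no camera call.
- sign_off(): hands the job in, once; it reports no verdict.
The state is a dict: "time": time; "joints": joint angles; "qd": joint speeds; "effort": joint torques, N m; "tcp_pos": TCP position; "orientation": TCP orientation; "wrist_force": force on the tool from outside, world axes, zero at the start; "torque": the same for the moment, N m; "width": opening from 0.0 (shut) to 1.0 (fully open).
Only numpy, scipy, OpenCV 4.12 (cv2) and the standard library are available. Lean on these libraries where they do the work, as an engineer would, in place of code of your own. Each camera call takes 0.05 s, during which the arm holds its last target.

### The job

Release the T-handle latch of the gasketed box and open its lid, lift every slide carrier off its hook on the drip rack and put them all into the box. Then shut the lid and turn the T-handle fully home so that the lid is drawn down tight on its gasket. Leave the bottle, the beaker and the timer where they are.

Things in the scene. Friction and masses are not known exactly. Their poses are not given: they have to be found in the camera images.
- chamber: fixed grey metal box, open at the top under its lid; 126 (x) x 230 (y) mm outside, 110 x 214 mm inside, walls 8 mm, floor 6 mm thick, rim 103 mm high. A black rubber gasket runs round the rim. Origin: centre of the underside; its x axis points to the hinged (far) side, its y axis along the hinge, z up. The latch is at its front (-x).
- lid (a joint): angle of the 0.5 kg lid (rad): 0 = drawn tight; 0.014 to 0.033 = only lying on the springy gasket (about 20 N at the lip presses it home); 1.75 = fully open, a little past upright. The hinge is stiff: the lid stays where it is left; about 6 N at the lip moves it.
- lid_hinge (a point): middle of the lid's hinge line (along the box's y axis), 71 mm behind the box's origin and 110 mm above the bench; the lid's underside lies in this plane when shut.
- lid_front (a point): middle of the front end of the lid's lip, 190 mm from the hinge line, at half the thickness; moves with the lid. The lid is 10 mm thick and 238 mm wide (along the hinge) and reaches 139 mm from the hinge line; a lip 80 mm wide in the middle goes on to 194 mm.
- latch (a joint): angle of the T-handle (rad), seen from above: 0 = fully home (bar at right angles to the hinge, cam under the keeper on the front wall, lid drawn tight); grows anticlockwise to 1.57 = released (bar parallel to the hinge). Above about 1.15 the cam clears the keeper; below that the lid can neither be opened nor shut. Turning it home draws the lid down; up to 0.3 N m. It stays where it is left.
- latch_grip (a point): centre of the T-handle's black bar, on its turning axis, 163 mm from the hinge line and 38 mm out from the lid's top face. The bar is 76 mm long (x axis of the point), 14 mm wide and 18 mm high, with a 24 mm gap below it beside its 20 mm hub; z axis: out of the lid.
- drip_rack: fixed rack: a 190 mm rail along its y axis, 114 mm above the bench, with three round hooks, 8 mm thick, that point along its -x axis (towards the robot) at y = -64, 0 and 64 mm. Each is level (axis 114 mm high) for 70 mm and ends in a turned-up tip at x = -80 mm, 122 mm high. Origin: on the bench below the middle of the rail.
- carrier0: white slide carrier (one of the three may be absent: None): tray 36 (x) x 56 (y) x 34 (z) mm with a flat handle on top, 8 mm thick (x), 56 mm wide; its top bar, 68 to 98 mm above the origin, spans a window 40 x 34 mm that hangs on a hook some 55 mm from the rail, bottom 50 mm above the bench. Lift it 12 to 24 mm, then draw it off along the hook. Origin: centre of the underside. 0.10 to 0.16 kg.
- carrier1: white slide carrier (one of the three may be absent: None): tray 36 (x) x 56 (y) x 34 (z) mm with a flat handle on top, 8 mm thick (x), 56 mm wide; its top bar, 68 to 98 mm above the origin, spans a window 40 x 34 mm that hangs on a hook some 55 mm from the rail, bottom 50 mm above the bench. Lift it 12 to 24 mm, then draw it off along the hook. Origin: centre of the underside. 0.10 to 0.16 kg.
- carrier2: white slide carrier (one of the three may be absent: None): tray 36 (x) x 56 (y) x 34 (z) mm with a flat handle on top, 8 mm thick (x), 56 mm wide; its top bar, 68 to 98 mm above the origin, spans a window 40 x 34 mm that hangs on a hook some 55 mm from the rail, bottom 50 mm above the bench. Lift it 12 to 24 mm, then draw it off along the hook. Origin: centre of the underside. 0.10 to 0.16 kg.
- bottle: small closed reagent bottle, 61 mm across, 186 mm tall; a bystander
- beaker: white beaker, 65 mm across, 80 mm tall; a bystander
- timer: small bench timer, 60x66x18 mm; a bystander

How it is judged:
By the outcome, as a careful person would: the job done as asked, in the order asked, and still so for the second after the job is handed in, with the robot touching nothing.
Of carrier0, carrier1, carrier2 only 2 to 3 are there at a start; the rules pass over those that are not, and their reading is None.
At some moment in a run one of carrier0, carrier1, carrier2 may be knocked a few centimetres aside while the robot is not near it.
Once in a run the grip may slacken for a moment while it holds something.
It also fails if it takes over 210 s, if anything falls off the work surface, if the arm or the gripper's body presses on something with over 40 N, if the wrist force passes 120 N, or if a joint passes its speed limit or range.

## Working session

There is one attempt and no reset: what is moved stays moved. The work goes in short steps, Python scripts to look and compute and a shell command to move; the robot and the scene stay as the last step left them, time stands still between calls to the robot, and variables do not carry over. Pictures are saved under pics/ and viewed, and the job is handed in when it is done.

```bash
ls; mkdir -p pics; python3 - <<'E'
from station import *
import cv2
s=observe(); print(s)
for n in ("scene","top"):
    cv2.imwrite(f"pics/a_{n}.png",snapshot(n)); print(camera_params(n))
E
```

```text
pics
{'time': 0.0, 'joints': array([ 1.09992949e+00,  8.79526826e-02,  1.37223417e+00, -4.66804839e-06,
        1.68356712e+00, -1.03056817e-01]), 'qd': array([-0.0010392 ,  0.00013627,  0.00139735, -0.00148338,  0.00074021,
       -0.00164584]), 'effort': array([-6.64725194e-04, -3.40189183e+01, -3.02422822e+01,  7.18023512e-02,
        3.30772146e-02, -1.96673295e-04]), 'tcp_pos': array([0.19751599, 0.51276361, 0.21531559]), 'orientation': array([-1.36211426, -0.93270781,  0.93583839]), 'wrist_force': array([-0.863844  ,  0.2787306 , -0.84871771]), 'torque': array([-0.00785619,  0.00781056, -0.02005352]), 'width': 1.0011641546709282}
{'fx': 383.85088959275686, 'fy': 383.85088959275686, 'cx': 287.8284597237995, 'cy': 209.3302649741385, 'dist_coeffs': array([-0.09585048,  0.        ,  0.        ,  0.        ,  0.        ]), 'R': array([[-0.909984  ,  0.41443901,  0.01301644],
       [ 0.31391193,  0.70908698, -0.63139129],
       [-0.27090297, -0.57046996, -0.77535515]]), 't': array([ 0.38501369, -0.09513352,  1.20930257])}
{'fx': 500.6366909899589, 'fy': 500.6366909899589, 'cx': 285.66312543883043, 'cy': 206.17466867038522, 'dist_coeffs': array([-0.01541235,  0.        ,  0.        ,  0.        ,  0.        ]), 'R': array([[-0.02564505, -0.99966575,  0.00327417],
       [-0.99906363,  0.02551516, -0.0349404 ],
       [ 0.03484518, -0.00416715, -0.99938403]]), 't': array([0.04345313, 0.45138016, 1.33214674])}
```

View pics/a_scene.png

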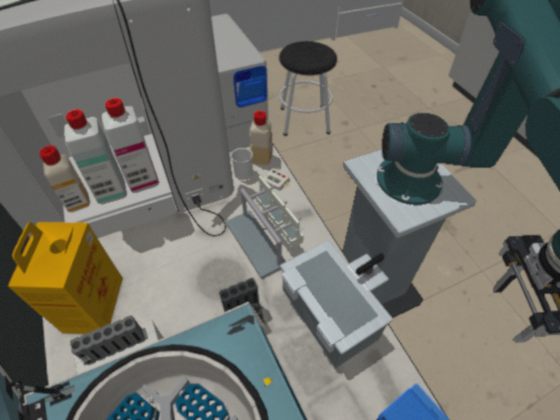

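View pics/a_top.png

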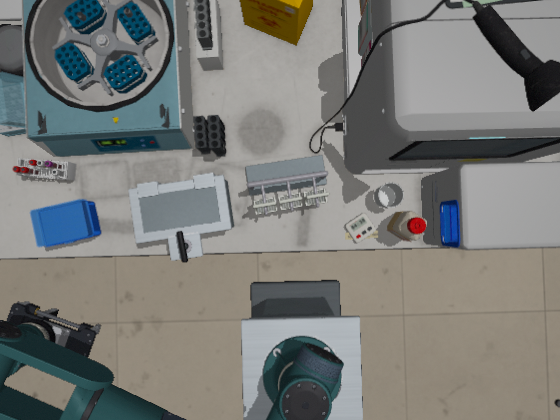

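```bash
python3 - <<'E'
import cv2
t=cv2.imread('pics/a_top.png'); s=cv2.imread('pics/a_scene.png')
cv2.imwrite('pics/b1.png',cv2.resize(t[150:280,110:350],None,fx=3.3,fy=3.3,interpolation=cv2.INTER_CUBIC))
cv2.imwrite('pics/b2.png',cv2.resize(s[170:360,220:420],None,fx=3,fy=3,interpolation=cv2.INTER_CUBIC))
E
```

```text
(no output)
```

View pics/b1.png

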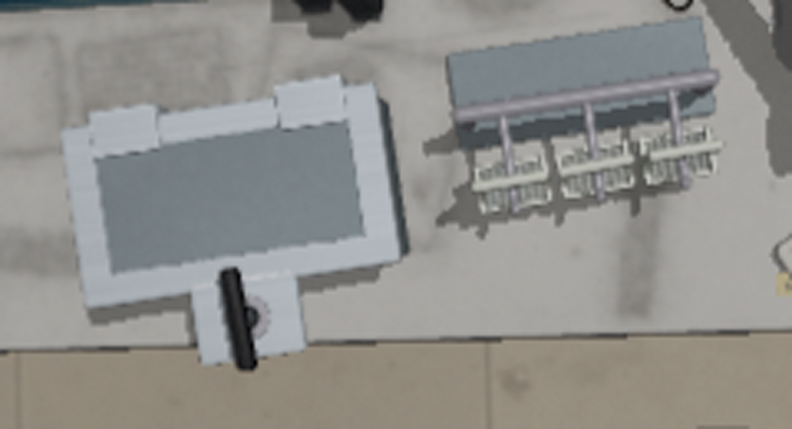

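View pics/b2.png

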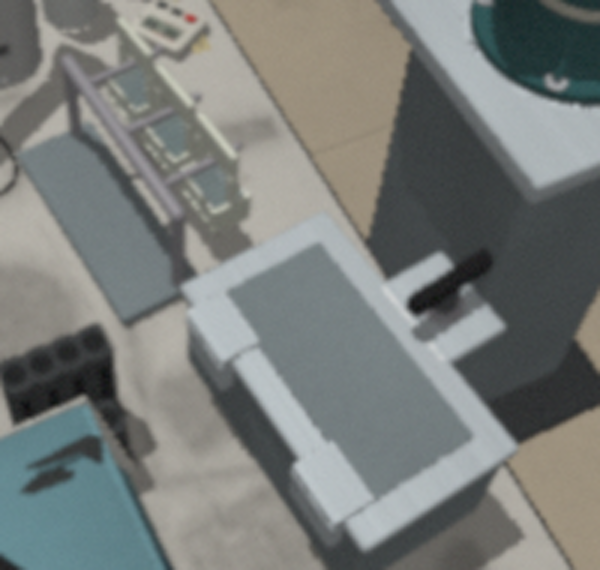

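```bash
cat > h.py <<'E'
import numpy as np, cv2
from scipy.spatial.transform import Rotation as Ro
from station import *
def ray(n,px):
    c=camera_params(n);K=np.array([[c['fx'],0,c['cx']],[0,c['fy'],c['cy']],[0,0,1]])
    p=cv2.undistortPoints(np.array([[px]],float),K,c['dist_coeffs'])[0,0]
    R=np.array(c['R']);t=np.array(c['t'])
    d=R.T@np.array([p[0],p[1],1]);return -R.T@t,d/np.linalg.norm(d)
def onz(n,px,z):
    o,d=ray(n,px);return o+d*(z-o[2])/d[2]
def tri(pt,ps):
    o1,d1=ray('top',pt);o2,d2=ray('scene',ps)
    A=np.stack([d1,-d2],1);s=np.linalg.lstsq(A,o2-o1,rcond=None)[0]
    a=o1+s[0]*d1;b=o2+s[1]*d2;return (a+b)/2,np.linalg.norm(a-b)
def proj(n,X):
    c=camera_params(n);K=np.array([[c['fx'],0,c['cx']],[0,c['fy'],c['cy']],[0,0,1]])
    return cv2.projectPoints(np.array([X],float),cv2.Rodrigues(np.array(c['R']))[0],np.array(c['t']),K,c['dist_coeffs'])[0][0,0]
def down(yaw):  # tool z down; tool x (jaw) at world angle yaw
    x=np.array([np.cos(yaw),np.sin(yaw),0]);z=np.array([0,0,-1.]);return np.stack([x,np.cross(z,x),z],1)
def st():
    s=observe();R=Ro.from_rotvec(s['orientation']).as_matrix();return s,np.array(s['tcp_pos']),R
def go(P,Rt,cap=0.04):
    """print tool-frame remaining shift/turn to the target, and number of rows at the cap"""
    s,p,R=st();d=R.T@(np.array(P)-p);w=Ro.from_matrix(R.T@Rt).as_rotvec()
    n=max(1,int(np.ceil(max(np.linalg.norm(d)/cap,np.linalg.norm(w)/0.12))))
    print('shift',d.round(4),'turn',w.round(4),'n',n,'perrow',(d/n).round(4),(w/n).round(4))
def say():
    s,p,R=st();print('t',round(s['time'],2),'p',p.round(4),'x',R[:,0].round(3),'z',R[:,2].round(3),'F',np.round(s['wrist_force'],1),'w',round(s['width']*94,1),'j',np.round(s['joints'],2))
E
python3 - <<'E'
from h import *
say();
b=lambda x,y:(110+x/3.3,150+y/3.3)
f=lambda x,y:(220+x/3,170+y/3)
for nm,p in dict(bl=(63,130),br=(379,84),fr=(403,258),fl=(90,305),lipfl=(203,363),lipfr=(305,350)).items(): print(nm,onz('top',b(*p),0.12).round(4))
for nm,p in dict(fl=(515,450),fr=(320,216),bl=(365,550),lipfr=(440,255),lipfl=(505,325)).items(): print('scene',nm,onz('scene',f(*p),0.12).round(4))
print('bar ends',onz('top',b(231,270),.167).round(4),onz('top',b(247,368),.167).round(4))
print('bar ends scene',onz('scene',f(485,255),.163).round(4),onz('scene',f(415,303),.163).round(4))
# rail ends at z .114; hooks
print('rail',onz('top',b(457,117),.117).round(4),onz('top',b(716,77),.117).round(4))
for p in [(505,122),(590,105),(674,92)]: print('hookroot',onz('top',b(*p),.114).round(4))
for p in [(515,208),(600,196),(685,183)]: print('hooktip',onz('top',b(*p),.120).round(4))
for e in [((473,186),(549,174)),((559,171),(633,158)),((650,155),(721,145))]: print('carr top',[onz('top',b(*q),.148).round(4) for q in e])
E
```

```text
t 0.1 p [0.1976 0.5128 0.2154] x [ 0.36   0.933 -0.002] z [-0.933  0.36   0.   ] F [ 0.1 -0.4  0.5] w 94.2 j [ 1.1   0.09  1.37 -0.    1.68 -0.1 ]
bl [0.4995 0.4158 0.12  ]
br [0.5278 0.1798 0.12  ]
fr [0.3979 0.1648 0.12  ]
fl [0.369  0.3977 0.12  ]
lipfl [0.324  0.3146 0.12  ]
lipfr [0.3317 0.2388 0.12  ]
scene fl [0.3703 0.4019 0.12  ]
scene fr [0.4021 0.1723 0.12  ]
scene bl [0.4994 0.4189 0.12  ]
scene lipfr [0.3341 0.2428 0.12  ]
scene lipfl [0.322  0.3158 0.12  ]
bar ends [0.3928 0.2828 0.167 ] [0.3228 0.2727 0.167 ]
bar ends scene [0.3251 0.2768 0.163 ] [0.3929 0.2902 0.163 ]
rail [0.5019 0.1225 0.117 ] [ 0.5269 -0.0715  0.117 ]
hookroot [0.4975 0.0869 0.114 ]
hookroot [0.5086 0.0231 0.114 ]
hookroot [ 0.5167 -0.04    0.114 ]
hooktip [0.4329 0.0808 0.12  ]
hooktip [0.4402 0.0175 0.12  ]
hooktip [ 0.4482 -0.0459  0.12  ]
carr top [array([0.449 , 0.1099, 0.148 ]), array([0.4563, 0.0545, 0.148 ])]
carr top [array([0.4583, 0.0472, 0.148 ]), array([ 0.4664, -0.0068,  0.148 ])]
carr top [array([ 0.4682, -0.0192,  0.148 ]), array([ 0.4742, -0.071 ,  0.148 ])]
```

```bash
python3 - <<'E'
s=open('h.py').read()
s=s.replace("z=np.array([0,0,-1.]);return np.stack([x,np.cross(z,x),z],1)","y=np.array([0,0,-1.]);return np.stack([x,y,np.cross(x,y)],1)")
s=s.replace("'z',R[:,2].round(3)","'y',R[:,1].round(3)").replace("# tool z down","# tool y down")
s+='''
BY=0.124; BX=np.array([np.cos(BY),np.sin(BY),0]); BYV=np.array([-np.sin(BY),np.cos(BY),0]); BO=np.array([.450,.293,0]); HG=BO+.071*BX+[0,0,.11]; HND=HG-.163*BX+[0,0,.048]
'''
open('h.py','w').write(s)
E
python3 - <<'E'
from h import *
say(); print(HND,HG)
go([HND[0],HND[1],.24],down(-1.447))
s,p,R=st(); print(Ro.from_matrix(R.T@down(-1.447)).as_rotvec())
E
```

```text
t 0.1 p [0.1976 0.5128 0.2154] x [ 0.36   0.933 -0.002] y [-0.001 -0.002 -1.   ] F [ 0.1 -0.4  0.5] w 94.2 j [ 1.1   0.09  1.37 -0.    1.68 -0.1 ]
[0.35870639 0.28162121 0.158     ] [0.52045485 0.30178146 0.11      ]
shift [-0.1578 -0.0243 -0.2335] turn [ 2.50e-03  2.65e+00 -9.00e-04] n 23 perrow [-0.0069 -0.0011 -0.0102] [ 1.000e-04  1.152e-01 -0.000e+00]
[ 2.52429170e-03  2.64997182e+00 -8.90229917e-04]
```

```bash
python3 -m creep '[[[-0.02,-0.003,-0.029,0,0,0],[-0.02,-0.003,-0.029,0,0,0],[-0.02,-0.003,-0.029,0,0,0],[-0.02,-0.003,-0.029,0,0,0],[-0.02,-0.003,-0.029,0,0,0],[-0.02,-0.003,-0.029,0,0,0],[-0.02,-0.003,-0.029,0,0,0],[-0.02,-0.003,-0.029,0,0,0],[0,0,0,0,0.12,0],[0,0,0,0,0.12,0],[0,0,0,0,0.12,0],[0,0,0,0,0.12,0],[0,0,0,0,0.12,0],[0,0,0,0,0.12,0],[0,0,0,0,0.12,0],[0,0,0,0,0.12,0],[0,0,0,0,0.12,0],[0,0,0,0,0.12,0],[0,0,0,0,0.12,0],[0,0,0,0,0.12,0]]]' 0.05 30
python3 -c "
from h import *
say();go([HND[0],HND[1],.24],down(-1.447))"
```

```text
time: 1.77
tcp_pos: [0.3597, 0.2645, 0.2273]
orientation: [-1.579, 0.235, -0.21]
wrist_force: [-0.2, -0.2, 0.4]
width: 0.531
t 1.77 p [0.3597 0.2645 0.2273] x [ 0.96  -0.279 -0.013] y [-0.019 -0.018 -1.   ] F [-0.2 -0.2  0.4] w 49.9 j [ 0.51 -0.13  1.56 -0.01  1.73  0.79]
shift [-0.0059 -0.013   0.0159] turn [0.0272 1.1644 0.0013] n 10 perrow [-0.0006 -0.0013  0.0016] [2.700e-03 1.164e-01 1.000e-04]
```

```bash
python3 -m creep '[[[-0.002,-0.006,0.008,0.01,0.12,0],[-0.002,-0.006,0.008,0.01,0.12,0],[0,0,0,0,0.12,0],[0,0,0,0,0.12,0],[0,0,0,0,0.12,0],[0,0,0,0,0.12,0],[0,0,0,0,0.12,0],[0,0,0,0,0.12,0],[0,0,0,0,0.12,0],[0,0,0,0,0.08,0],[0,0,0,0,0,0],[0,0,0,0,0,0]]]'
python3 - <<'E'
from h import *
say();go([HND[0],HND[1],.150],down(-1.447))
for n in ("scene","top"):
    im=snapshot(n)
    c=im[150:300,110:350] if n=="top" else im[170:360,220:420]
    cv2.imwrite(f"pics/c_{n}.png",cv2.resize(c,None,fx=3,fy=3,interpolation=cv2.INTER_CUBIC))
E
```

```text
time: 2.77
tcp_pos: [0.3583, 0.2799, 0.2324]
orientation: [-1.266, 1.166, -1.144]
wrist_force: [0.4, 0.2, 0.4]
width: 0.532
t 2.77 p [0.3583 0.2799 0.2324] x [ 0.078 -0.997  0.004] y [-0.023 -0.006 -1.   ] F [0.4 0.2 0.4] w 50.0 j [ 0.53 -0.11  1.54  0.01  1.74  2.03]
shift [-0.002   0.0823  0.0025] turn [ 0.0236 -0.0453  0.0035] n 3 perrow [-0.0007  0.0274  0.0008] [ 0.0079 -0.0151  0.0012]
```

View pics/c_scene.png

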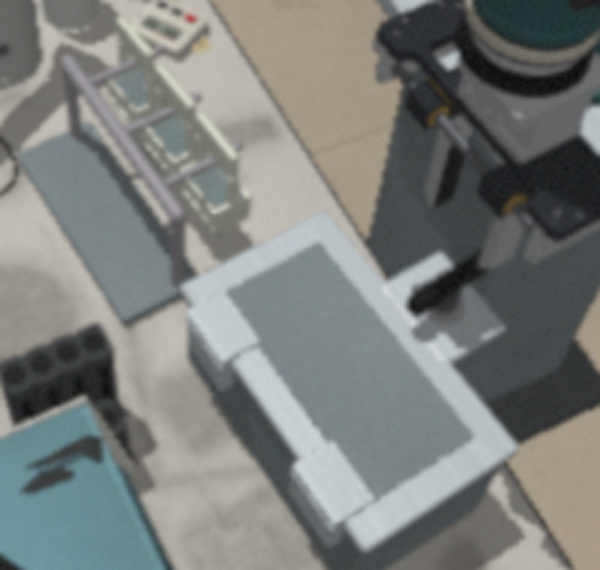

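View pics/c_top.png

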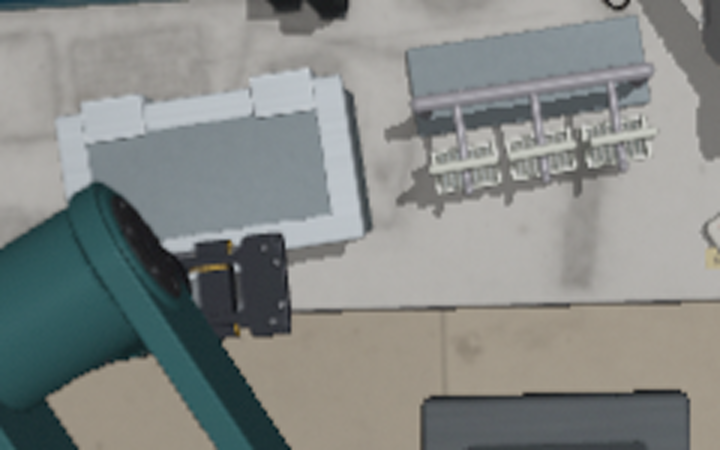

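The gripper stands above the black bar (scene crop about (450,285)). Its long body lies along the jaw axis, and the box and rack are unchanged. Next I descend onto the bar.

```bash
python3 -m creep '[[[-0.001,0.02,0.001,0.01,-0.02,0],[-0.001,0.02,0.001,0.01,-0.02,0],[0,0.02,0,0,0,0],[0,0.015,0,0,0,0],[0,0.006,0,0,0,0],[0,0,0,0,0,0]]]'
python3 - <<'E'
from h import *
say();go([HND[0],HND[1],.150],down(-1.447))
E
```

```text
time: 3.37
tcp_pos: [0.3604, 0.2824, 0.1499]
orientation: [-1.267, 1.112, -1.116]
wrist_force: [0.1, 0.1, 0.6]
width: 0.535
t 3.37 p [0.3604 0.2824 0.1499] x [ 0.128 -0.992  0.002] y [ 0.002 -0.001 -1.   ] F [0.1 0.1 0.6] w 50.3 j [ 0.54 -0.1   1.69 -0.    1.55  1.98]
shift [ 0.0006 -0.0001 -0.0018] turn [-0.0015  0.0046  0.0015] n 1 perrow [ 0.0006 -0.0001 -0.0018] [-0.0015  0.0046  0.0015]
```

```bash
python3 -m creep '[[[0,0,0,0,0,0],[0,0,0,0,0,0],[0,0,0,0,0,0],[0,0,0,0,0,0],[0,0,0,0,0,0],[0,0,0,0,0,0],[0,0,0,0,0,0],[0,0,0,0,0,0],[0,0,0,0,0,0],[0,0,0,0,0,0]]]' 0 25
python3 -c "
from h import *
say()"
```

```text
time: 4.2
tcp_pos: [0.3622, 0.2818, 0.1532]
orientation: [-1.265, 1.108, -1.118]
wrist_force: [-0.1, -0.5, -2.0]
width: 0.2
t 4.2 p [0.3622 0.2818 0.1532] x [ 0.129 -0.992  0.003] y [ 0.006 -0.002 -1.   ] F [-0.1 -0.5 -2. ] w 18.8 j [ 0.54 -0.1   1.68 -0.01  1.56  1.98]
```

```bash
python3 -m creep '[[[0,0.002,0,0,0,0],[0,0.001,0.001,0,0,0],[0,0,0,0,0,0]]]'
python3 -c "
from h import *
say()"
```

```text
time: 4.45
tcp_pos: [0.3622, 0.2817, 0.1533]
orientation: [-1.266, 1.109, -1.117]
wrist_force: [1.1, -1.4, -5.3]
width: 0.197
t 4.45 p [0.3622 0.2817 0.1533] x [ 0.129 -0.992  0.003] y [ 0.005 -0.002 -1.   ] F [ 1.1 -1.4 -5.3] w 18.5 j [ 0.54 -0.1   1.68 -0.    1.56  1.98]
```

```bash
python3 -m creep '[[[0,0,0,0,0,0],[0,0,0,0,0,0],[0,-0.005,-0.002,0,0,0],[0,-0.004,-0.001,0,0,0],[0,0,0,0,0,0]]]' 0.04
python3 -c "
from h import *
say()"
```

```text
time: 4.87
tcp_pos: [0.3598, 0.2829, 0.1638]
orientation: [-1.261, 1.108, -1.116]
wrist_force: [-0.0, -0.1, 0.6]
width: 0.421
t 4.87 p [0.3598 0.2829 0.1638] x [ 0.13  -0.992 -0.001] y [ 0.008  0.002 -1.   ] F [-0.  -0.1  0.6] w 39.6 j [ 0.54 -0.11  1.67 -0.    1.57  1.99]
```

```bash
python3 -m creep '[[[0,0.002,0,0,0,0],[0,0,0,0,0,0],[0,0,0,0,0,0],[0,0,0,0,0,0],[0,0,0,0,0,0],[0,0,0,0,0,0],[0,0,0,0,0,0]]]' 0 30
python3 -c "
from h import *
say()"
```

```text
time: 5.45
tcp_pos: [0.3605, 0.2816, 0.1626]
orientation: [-1.262, 1.106, -1.119]
wrist_force: [0.2, -1.9, 0.5]
width: 0.148
t 5.45 p [0.3605 0.2816 0.1626] x [ 0.129 -0.992  0.002] y [ 0.01  -0.001 -1.   ] F [ 0.2 -1.9  0.5] w 13.9 j [ 0.54 -0.11  1.67 -0.01  1.57  1.99]
```

```bash
python3 -m creep '[[[0,0,0,0,-0.08,0],[0,0,0,0,-0.1,0],[0,0,0,0,-0.1,0],[0,0,0,0,-0.1,0],[0,0,0,0,-0.1,0],[0,0,0,0,-0.1,0]]]'
python3 -c "
from h import *
say()"
```

```text
time: 5.95
tcp_pos: [0.3594, 0.284, 0.1627]
orientation: [-1.462, 0.65, -0.657]
wrist_force: [-1.5, -0.0, 3.0]
width: 0.145
t 5.95 p [0.3594 0.284  0.1627] x [ 0.669 -0.743  0.001] y [ 0.007  0.005 -1.   ] F [-1.5 -0.   3. ] w 13.6 j [ 0.54 -0.11  1.67  0.    1.57  1.38]
```

```bash
python3 -m creep '[[[0,0,0,0,-0.1,0],[0,0,0,0,-0.1,0],[0,0,0,0,-0.1,0],[0,0,0,0,-0.1,0],[0,0,0,0,-0.1,0],[0,0,0,0,-0.1,0],[0,0,0,0,-0.1,0],[0,0,0,0,-0.1,0],[0,0,0,0,-0.1,0],[0,0,0,0,-0.05,0],[0,0,0,0,-0.03,0]]]'
python3 -c "
from h import *
say();go([.36,.282,.1627],down(BY))
for n in ('scene','top'):
    im=snapshot(n)
    c=im[150:300,110:350] if n=='top' else im[170:360,220:420]
    cv2.imwrite(f'pics/d_{n}.png',cv2.resize(c,None,fx=3,fy=3,interpolation=cv2.INTER_CUBIC))
"
```

```text
time: 6.87
tcp_pos: [0.3559, 0.2857, 0.1651]
orientation: [-1.555, -0.15, 0.151]
wrist_force: [-0.2, -2.0, 0.8]
width: 0.148
t 6.87 p [0.3559 0.2857 0.1651] x [0.982 0.191 0.   ] y [-0.002  0.01  -1.   ] F [-0.2 -2.   0.8] w 13.9 j [ 0.54 -0.11  1.67  0.01  1.58  0.35]
shift [ 0.0033  0.0023 -0.0044] turn [-0.0103  0.0679  0.0001] n 1 perrow [ 0.0033  0.0023 -0.0044] [-0.0103  0.0679  0.0001]
```

View pics/d_scene.png

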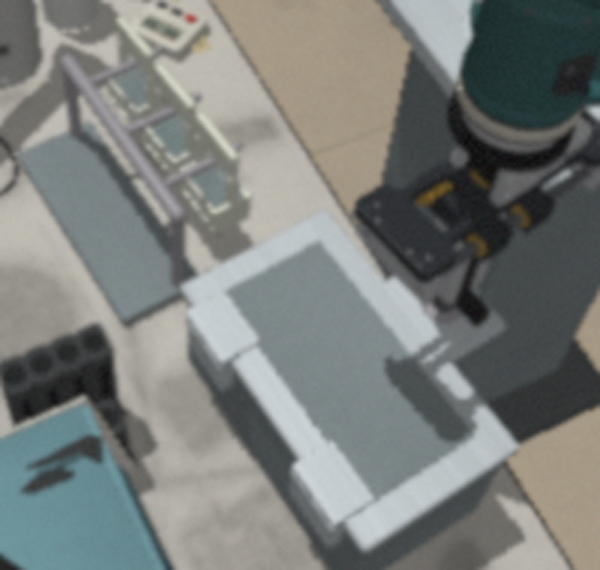

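```bash
python3 -m creep '[[[0,0,-0.001,-0.01,0.04,0],[0.0025,-0.008,0,0,0,0.05],[0.0025,-0.008,0,0,0,0.05],[0.0025,-0.008,0,0,0,0.05],[0.0025,-0.008,0,0,0,0.05]]]' - 40
python3 -c "
from h import *
say()"
```

```text
time: 7.38
tcp_pos: [0.3678, 0.2877, 0.1917]
orientation: [-1.575, 0.047, 0.274]
wrist_force: [-1.3, -0.8, -3.0]
width: 0.144
t 7.38 p [0.3678 0.2877 0.1917] x [ 0.969  0.141 -0.203] y [-0.201 -0.027 -0.979] F [-1.3 -0.8 -3. ] w 13.6 j [0.49 0.05 1.48 0.07 1.81 0.36]
```

```bash
python3 -m creep '[[[0.0025,-0.0085,0,0,0,0.05],[0.0025,-0.0085,0,0,0,0.05],[0.0025,-0.0085,0,0,0,0.05],[0.0025,-0.0085,0,0,0,0.05],[0.0025,-0.0085,0,0,0,0.05],[0.0025,-0.0085,0,0,0,0.05],[0.0025,-0.0085,0,0,0,0.05],[0.0025,-0.0085,0,0,0,0.05]]]'
python3 -c "
from h import *
say();s,p,R=st();d=p-HG;print('lid ang est',np.arctan2(d[2],-(d@BX))-np.arctan2(.055,.164), 'dist',np.hypot(d[2],d@BX))
for n in ('scene','top'):
    im=snapshot(n)
    c=im[150:300,110:350] if n=='top' else im[170:360,220:420]
    cv2.imwrite(f'pics/e_{n}.png',cv2.resize(c,None,fx=3,fy=3,interpolation=cv2.INTER_CUBIC))
"
```

```text
time: 8.05
tcp_pos: [0.4122, 0.2933, 0.2444]
orientation: [-1.558, 0.391, 0.601]
wrist_force: [-2.5, -2.2, -0.6]
width: 0.143
t 8.05 p [0.4122 0.2933 0.2444] x [ 0.8   0.11 -0.59] y [-0.584 -0.085 -0.807] F [-2.5 -2.2 -0.6] w 13.5 j [0.4  0.41 1.05 0.2  2.29 0.35]
lid ang est 0.5680829835134373 dist 0.17272915957542004
```

View pics/e_scene.png

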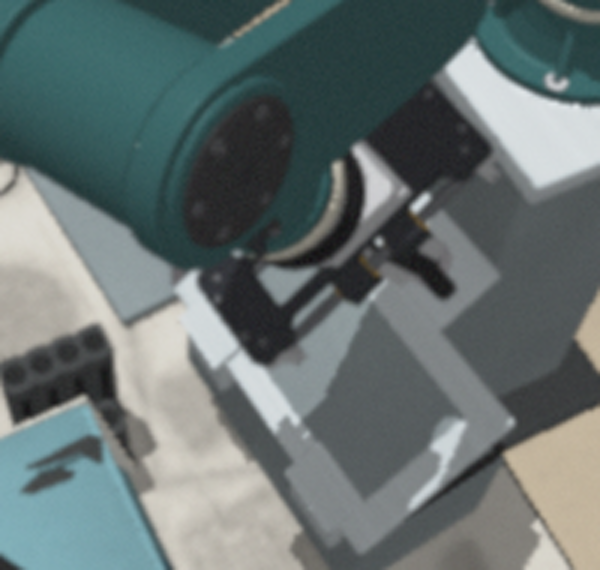

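```bash
python3 -m creep '[[[0.0025,-0.0085,0,0,0,0.05],[0.0025,-0.0085,0,0,0,0.05],[0.0025,-0.0085,0,0,0,0.05],[0.0025,-0.0085,0,0,0,0.05]]]'
python3 -c "
from h import *
say();s,p,R=st();d=p-HG;print('lid ang est',np.arctan2(d[2],-(d@BX))-np.arctan2(.055,.164), 'dist',np.hypot(d[2],d@BX))"
python3 -m creep '[[[0,0,0,0,0,0],[0,0,0,0,0,0],[0,0,0,0,0,0],[0,-0.01,0,0,0,0],[0,-0.02,0,0,0,0],[0,-0.02,0,0,0,0],[0,-0.02,0,0,0,0]]]' 0.06
python3 -c "
from h import *
say();s,p,R=st()
go(p,down(BY))
"
```

```text
time: 8.48
tcp_pos: [0.4408, 0.2969, 0.2628]
orientation: [-1.531, 0.564, 0.764]
wrist_force: [-3.3, -1.2, 0.2]
width: 0.142
t 8.48 p [0.4408 0.2969 0.2628] x [ 0.659  0.086 -0.748] y [-0.74  -0.108 -0.664] F [-3.3 -1.2  0.2] w 13.4 j [0.38 0.61 0.82 0.3  2.52 0.41]
lid ang est 0.7669538654993002 dist 0.17232812605332254
time: 9.07
tcp_pos: [0.4871, 0.3055, 0.2979]
orientation: [-1.527, 0.568, 0.764]
wrist_force: [-0.2, 1.0, -0.9]
width: 0.601
t 9.07 p [0.4871 0.3055 0.2979] x [ 0.657  0.085 -0.749] y [-0.742 -0.104 -0.662] F [-0.2  1.  -0.9] w 56.5 j [0.36 0.74 0.55 0.36 2.65 0.48]
shift [0. 0. 0.] turn [ 0.0094  0.0078 -0.8467] n 8 perrow [0. 0. 0.] [ 0.0012  0.001  -0.1058]
```

```bash
python3 -m creep '[[[-0.025,-0.022,0,0,0,0],[-0.025,-0.022,0,0,0,0],[-0.025,-0.022,0,0,0,0],[0,0,0,0,0,-0.11],[0,0,0,0,0,-0.11],[0,0,0,0,0,-0.11],[0,0,0,0,0,-0.11],[0,0,0,0,0,-0.11],[0,0,0,0,0,-0.11],[0,0,0,0,0,-0.11],[0,0,0,0,0,-0.08]]]' 0 
python3 -c "
from h import *
say();go(HG-.25*BX+[0,0,.28],down(BY))
for n in ('scene','top'):
    im=snapshot(n)
    c=im[130:300,110:350] if n=='top' else im[170:360,220:420]
    cv2.imwrite(f'pics/f_{n}.png',cv2.resize(c,None,fx=3,fy=3,interpolation=cv2.INTER_CUBIC))
"
```

```text
time: 9.98
tcp_pos: [0.4567, 0.3028, 0.353]
orientation: [-1.54, -0.163, 0.004]
wrist_force: [-0.4, 0.2, 0.4]
width: 0.002
t 9.98 p [0.4567 0.3028 0.353 ] x [0.989 0.105 0.103] y [ 0.1    0.033 -0.994] F [-0.4  0.2  0.4] w 0.1 j [ 0.49  0.02  1.18 -0.02  1.84  0.38]
shift [-0.1818 -0.0563 -0.011 ] turn [-0.021  -0.017   0.1034] n 5 perrow [-0.0364 -0.0113 -0.0022] [-0.0042 -0.0034  0.0207]
```

View pics/f_scene.png

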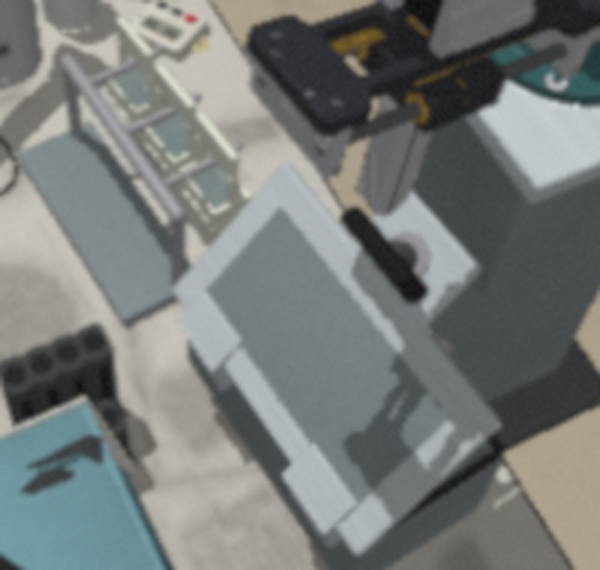

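```bash
python3 -m creep '[[[-0.035,-0.012,0,0,0,0.02],[-0.035,-0.012,0,0,0,0.02],[-0.035,-0.012,0,0,0,0.02],[-0.035,-0.008,0,0,0,0.02],[-0.035,-0.004,0,-0.02,-0.02,0.02],[-0.03,0,0,0,0,0]]]'
python3 -c "
from h import *
say();go(HG-.21*BX+.025*BYV+[0,0,.12],down(BY))
"
```

```text
time: 10.58
tcp_pos: [0.2447, 0.2779, 0.3887]
orientation: [-1.573, -0.081, 0.114]
wrist_force: [-1.4, 0.7, 0.5]
width: 0.002
t 10.58 p [0.2447 0.2779 0.3887] x [ 0.992  0.124 -0.021] y [-0.021 -0.006 -1.   ] F [-1.4  0.7  0.5] w 0.2 j [ 0.69 -0.26  1.35  0.01  2.07  0.57]
shift [0.07   0.1572 0.0151] turn [ 0.0032  0.0001 -0.0214] n 5 perrow [0.014  0.0314 0.003 ] [ 0.0006  0.     -0.0043]
```

```bash
python3 -m creep '[[[0.01,0.032,0.003,0,0,-0.005],[0.01,0.032,0.003,0,0,-0.005],[0.01,0.032,0.003,0,0,-0.005],[0.01,0.032,0.003,0,0,-0.005],[0.01,0.028,0.003,0,0,0],[0.01,0,0,0,0,0],[0,0,0,0,0,0]]]'
python3 -c "
from h import *
say();s,p,R=st();print((p-HG)@BX,(p-HG)@BYV)
for n in ('scene','top'):
    im=snapshot(n)
    c=im[130:300,110:350] if n=='top' else im[170:360,220:420]
    cv2.imwrite(f'pics/g_{n}.png',cv2.resize(c,None,fx=3,fy=3,interpolation=cv2.INTER_CUBIC))
"
```

```text
time: 11.17
tcp_pos: [0.301, 0.3037, 0.2338]
orientation: [-1.562, -0.104, 0.1]
wrist_force: [-0.5, 0.6, 1.1]
width: 0.009
t 11.17 p [0.301  0.3037 0.2338] x [0.992 0.13  0.003] y [ 0.002  0.006 -1.   ] F [-0.5  0.6  1.1] w 0.8 j [ 0.65 -0.2   1.61  0.    1.73  0.52]
-0.21756269660866778 0.029082289606501544
```

View pics/g_scene.png

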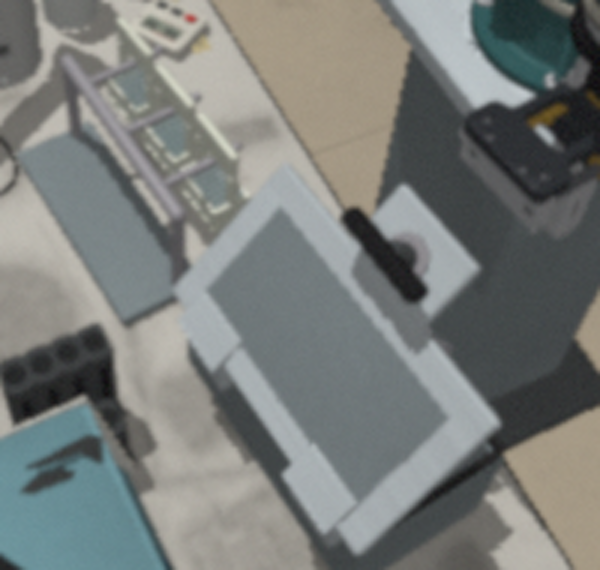

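```bash
python3 -m creep '[[[0.015,0.003,0,0,0,0],[0.015,0.003,0,0,0,0],[0.015,0.003,0,0,0,0],[0.01,0.002,0,0,0,0],[0.01,0,0,0,0,0],[0.01,-0.002,0,0,0,0]]]'
python3 -c "
from h import *
say();s,p,R=st();print((p-HG)@BX,(p-HG)@BYV)"
```

```text
time: 11.77
tcp_pos: [0.3735, 0.3164, 0.2427]
orientation: [-1.55, -0.108, 0.103]
wrist_force: [-20.5, -5.2, 15.8]
width: 0.009
t 11.77 p [0.3735 0.3164 0.2427] x [0.991 0.134 0.004] y [ 0.002  0.018 -1.   ] F [-20.5  -5.2  15.8] w 0.8 j [ 0.58 -0.06  1.47  0.01  1.72  0.44]
-0.1440256659374434 0.0326994459284077
```

```bash
python3 -m creep '[[[0.008,-0.007,0,0,0,0],[0.008,-0.007,0,0,0,0],[0.008,-0.006,0,0,0,0],[0.008,-0.006,0,0,0,0]]]'
python3 -c "
from h import *
say();s,p,R=st();print((p-HG)@BX,(p-HG)@BYV)
for n in ('scene','top'):
    im=snapshot(n)
    c=im[130:300,110:350] if n=='top' else im[170:360,220:420]
    cv2.imwrite(f'pics/h_{n}.png',cv2.resize(c,None,fx=3,fy=3,interpolation=cv2.INTER_CUBIC))
"
```

```text
time: 12.1
tcp_pos: [0.4006, 0.3203, 0.2734]
orientation: [-1.55, -0.1, 0.117]
wrist_force: [-3.2, -0.0, -1.8]
width: 0.005
t 12.1 p [0.4006 0.3203 0.2734] x [ 0.99   0.138 -0.01 ] y [-0.012  0.017 -1.   ] F [-3.2 -0.  -1.8] w 0.5 j [ 0.55 -0.    1.35  0.02  1.79  0.42]
-0.11668320439103295 0.03316285174534653
```

View pics/h_scene.png

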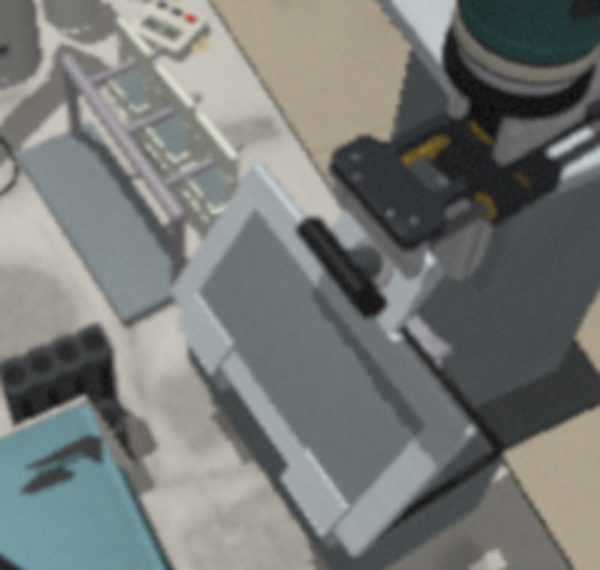

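```bash
python3 -m creep '[[[0.008,0.006,0,0,0,0],[0.01,0,0,0,0,0],[0.01,0,-0.001,0,0,0],[0.01,-0.001,-0.001,0,0,0],[0.01,-0.001,-0.001,0,0,0],[0.01,0,-0.001,0,0,0]]]'
python3 -c "
from h import *
say();s,p,R=st();print((p-HG)@BX,(p-HG)@BYV)"
```

```text
time: 12.7
tcp_pos: [0.4532, 0.3274, 0.28]
orientation: [-1.539, -0.105, 0.124]
wrist_force: [-4.5, 0.2, 2.8]
width: 0.002
t 12.7 p [0.4532 0.3274 0.28  ] x [ 0.989  0.146 -0.01 ] y [-0.014  0.027 -1.   ] F [-4.5  0.2  2.8] w 0.1 j [0.51 0.1  1.23 0.03 1.81 0.37]
-0.06352703946203858 0.03375959756096937
```

```bash
python3 -m creep '[[[0.01,0,-0.001,0.01,0.01,0],[0.01,0,-0.001,0.01,0.01,0],[0.01,0,-0.001,0,0,0],[0.01,0,-0.001,0,0,0],[0.01,0,-0.001,0,0,0],[0.01,0,-0.001,0,0,0],[0.01,0,0,0,0,0],[0.01,0,0,0,0,0]]]'
python3 -c "
from h import *
say();s,p,R=st();print((p-HG)@BX,(p-HG)@BYV)"
```

```text
time: 13.37
tcp_pos: [0.5326, 0.3367, 0.2805]
orientation: [-1.506, -0.077, 0.128]
wrist_force: [-45.3, -7.3, 18.2]
width: 0.005
t 13.37 p [0.5326 0.3367 0.2805] x [ 0.991  0.132 -0.028] y [-0.036  0.059 -0.998] F [-45.3  -7.3  18.2] w 0.5 j [0.44 0.27 1.04 0.07 1.84 0.32]
0.01638905935075602 0.03310649481126054
```

```bash
python3 -m creep '[[[-0.01,-0.01,0,-0.02,0,0.0],[-0.02,-0.03,0,-0.02,0,0],[-0.03,-0.03,0,-0.02,0,0],[-0.04,-0.02,0,0,0,0],[-0.04,0,0,0,0,0]]]'
python3 -c "
from h import *
say();s,p,R=st();print((p-HG)@BX,(p-HG)@BYV)
for n in ('scene','top'):
    im=snapshot(n)
    cv2.imwrite(f'pics/i_{n}.png',im)
    c=im[130:300,110:350] if n=='top' else im[150:360,200:420]
    cv2.imwrite(f'pics/ic_{n}.png',cv2.resize(c,None,fx=2.8,fy=2.8,interpolation=cv2.INTER_CUBIC))
"
```

```text
time: 13.78
tcp_pos: [0.406, 0.3135, 0.3649]
orientation: [-1.581, -0.06, 0.126]
wrist_force: [-0.4, 0.0, 0.6]
width: 0.005
t 13.78 p [0.406  0.3135 0.3649] x [ 0.992  0.118 -0.043] y [-0.041 -0.015 -0.999] F [-0.4  0.   0.6] w 0.5 j [0.54 0.06 1.11 0.01 2.02 0.43]
-0.11211751345554197 0.025808848350371307
```

View pics/ic_scene.png

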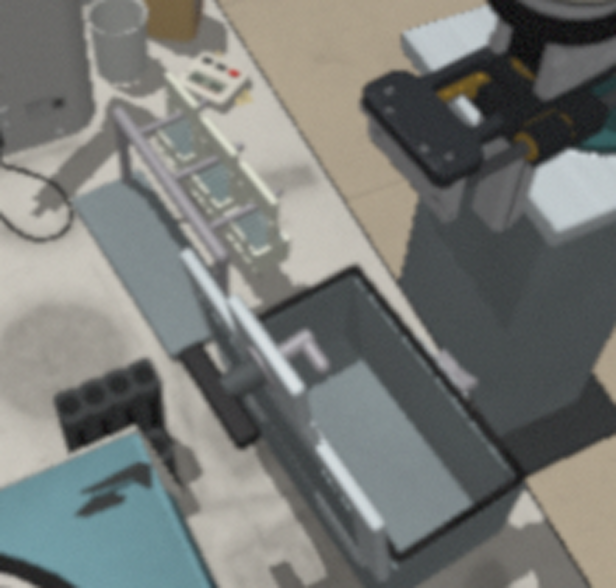

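View pics/ic_top.png

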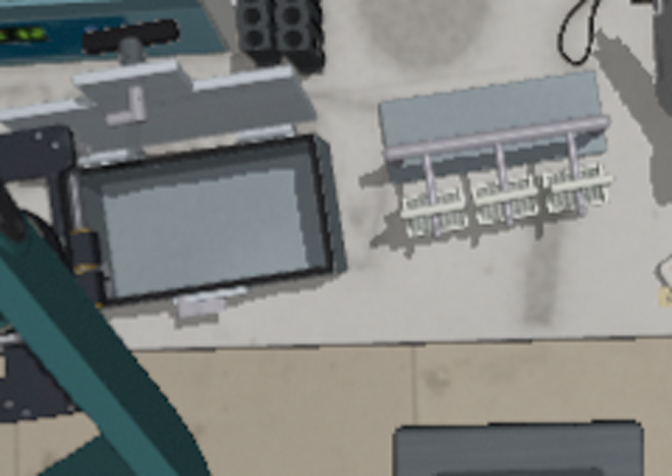

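```bash
python3 - <<'E'
from h import *
b=lambda x,y:(110+x/2.8,130+y/2.8)
f=lambda x,y:(200+x/2.8,150+y/2.8)
def loc(P): d=P-BO; return (d@BX).round(4),(d@BYV).round(4)
for nm,p in dict(br=(316,137),fr=(331,272)).items():
    P=onz('top',b(*p),.105);print('top',nm,P.round(4),loc(P))
for nm,p in dict(fr=(354,268),fl=(521,474),bl=(393,560)).items():
    P=onz('scene',f(*p),.105);print('scene',nm,P.round(4),loc(P))
for n,g in (('top',b),):
  for y in (-.115,.115):
    for x in (-.063,.063):
      q=proj(n,BO+x*BX+y*BYV+[0,0,.105]); print(x,y,((q-[110,130])*2.8).round(0))
# carriers: handle bars by light colour mask in top view
im=cv2.imread('pics/i_top.png')
RO=(np.array([.5019,.1225,0])+np.array([.5269,-.0715,0]))/2; print('rack O',RO)
E
```

```text
top br [0.5207 0.1867 0.105 ] (np.float64(0.057), np.float64(-0.1142))
top fr [0.4006 0.176  0.105 ] (np.float64(-0.0635), np.float64(-0.11))
scene fr [0.4016 0.1731 0.105 ] (np.float64(-0.0629), np.float64(-0.113))
scene fl [0.3737 0.3916 0.105 ] (np.float64(-0.0636), np.float64(0.1072))
scene bl [0.4943 0.4082 0.105 ] (np.float64(0.0582), np.float64(0.1089))
-0.063 -0.115 [336. 271.]
0.063 -0.115 [316. 130.]
-0.063 0.115 [ 79. 309.]
0.063 0.115 [ 60. 169.]
rack O [0.5144 0.0255 0.    ]
```

```bash
python3 -c "
from h import *
go([.405,.0822,.25],down(.13));print(down(.13).T@np.array([.0477,0,0]))"
```

```text
shift [-0.0199  0.1177 -0.2283] turn [ 0.0099 -0.0074 -0.0456] n 7 perrow [-0.0028  0.0168 -0.0326] [ 0.0014 -0.0011 -0.0065]
[ 0.0472975   0.         -0.00618355]
```

```bash
python3 -m creep '[[[-0.003,0.017,-0.033,0,0,-0.01],[-0.003,0.017,-0.033,0,0,-0.01],[-0.003,0.017,-0.033,0,0,-0.01],[-0.003,0.017,-0.033,0,0,-0.01],[-0.003,0.017,-0.033,0,0,0],[-0.003,0.017,-0.033,0,0,0],[-0.003,0.017,-0.033,0,0,0],[0.015,0,0,0,0,0],[0.015,0,0,0,0,0],[0.015,0,0,0,0,0]]]' 0.035 25
python3 -c "
from h import *
say();go([.4527,.0822,.139],down(.13))
for n in ('scene','top'):
    im=snapshot(n)
    c=im[150:260,210:380] if n=='top' else im[150:290,200:350]
    cv2.imwrite(f'pics/j_{n}.png',cv2.resize(c,None,fx=4,fy=4,interpolation=cv2.INTER_CUBIC))
"
```

```text
time: 14.72
tcp_pos: [0.4655, 0.065, 0.229]
orientation: [-1.594, -0.085, 0.089]
wrist_force: [-0.2, 0.5, 0.7]
width: 0.373
t 14.72 p [0.4655 0.065  0.229 ] x [ 0.994  0.11  -0.004] y [-0.001 -0.025 -1.   ] F [-0.2  0.5  0.7] w 35.0 j [ 0.04 -0.09  1.52 -0.02  1.71 -0.08]
shift [-0.0105  0.0896  0.0207] turn [ 0.0243 -0.0198 -0.0041] n 3 perrow [-0.0035  0.0299  0.0069] [ 0.0081 -0.0066 -0.0014]
```

View pics/j_scene.png

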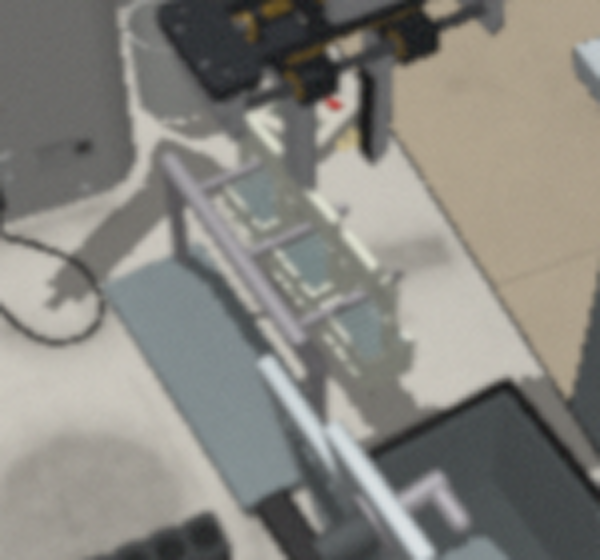

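View pics/j_top.png

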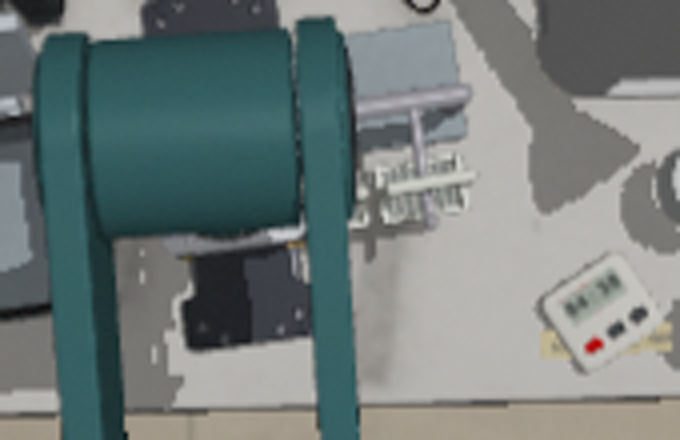

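```bash
python3 -m creep '[[[-0.005,0.01,0.01,0.012,-0.01,0],[-0.005,0.01,0.01,0.012,-0.01,0],[0,0,0,0,0,0]]]'
python3 -c "
from h import *
say();go([.4527,.0822,.139],down(.13))"
```

```text
time: 15.07
tcp_pos: [0.4559, 0.0826, 0.206]
orientation: [-1.57, -0.097, 0.106]
wrist_force: [-0.9, -1.1, 0.4]
width: 0.37
t 15.07 p [0.4559 0.0826 0.206 ] x [ 0.992  0.129 -0.006] y [-0.006 -0.001 -1.   ] F [-0.9 -1.1  0.4] w 34.8 j [ 0.06 -0.1   1.58 -0.    1.67 -0.07]
shift [-0.0029  0.067   0.0001] turn [ 0.0007 -0.0007 -0.0059] n 2 perrow [-0.0014  0.0335  0.    ] [ 0.0004 -0.0003 -0.0029]
```

```bash
python3 -m creep '[[[-0.003,0.025,0,0,0,0],[0,0.022,0,0,0,0],[0,0.015,0,0,0,0],[0,0.005,0,0,0,0],[0,0,0,0,0,0]]]'
python3 -c "
from h import *
say();go([.4527,.0822,.139],down(.13))
for n in ('scene',):
    im=snapshot(n)
    c=im[150:260,210:380] if n=='top' else im[170:280,240:350]
    cv2.imwrite(f'pics/k_{n}.png',cv2.resize(c,None,fx=5,fy=5,interpolation=cv2.INTER_CUBIC))
"
```

```text
time: 15.48
tcp_pos: [0.4532, 0.0818, 0.1378]
orientation: [-1.573, -0.104, 0.104]
wrist_force: [0.4, -0.3, 0.4]
width: 0.373
t 15.48 p [0.4532 0.0818 0.1378] x [ 0.991  0.132 -0.001] y [-0.    -0.005 -1.   ] F [ 0.4 -0.3  0.4] w 35.0 j [ 0.06 -0.08  1.7  -0.    1.53 -0.07]
shift [-0.0005 -0.0012  0.0005] turn [ 0.0045  0.0023 -0.0008] n 1 perrow [-0.0005 -0.0012  0.0005] [ 0.0045  0.0023 -0.0008]
```

View pics/k_scene.png

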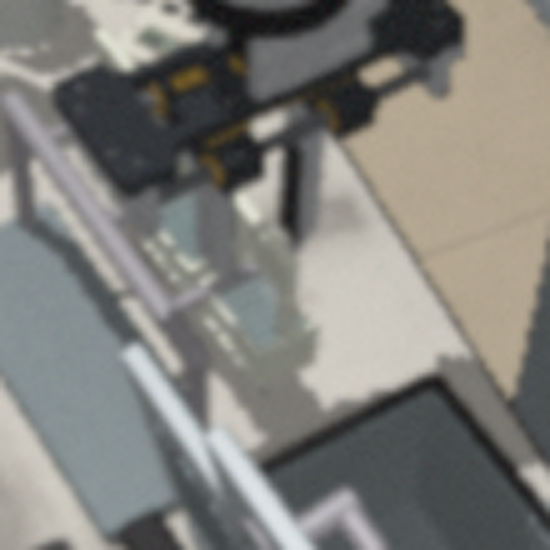

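The fingers straddle the bar (crop about (215,240) and (300,200)), and the carrier's bar lies between them. I close now.

```bash
python3 -m creep '[[[0,0,0,0,0,0],[0,0,0,0,0,0],[0,0,0,0,0,0],[0,0,0,0,0,0],[0,0,0,0,0,0],[0,0,0,0,0,0]]]' 0 30
python3 -c "
from h import *
say()"
```

```text
time: 16.03
tcp_pos: [0.4565, 0.0819, 0.1439]
orientation: [-1.573, -0.112, 0.097]
wrist_force: [-0.1, 0.5, -0.6]
width: 0.081
t 16.03 p [0.4565 0.0819 0.1439] x [0.991 0.132 0.009] y [ 0.01  -0.005 -1.   ] F [-0.1  0.5 -0.6] w 7.6 j [ 0.06 -0.09  1.69 -0.01  1.53 -0.07]
```

```bash
python3 -m creep '[[[0,-0.006,0,0,0,-0.005],[0,-0.006,0,0,0,-0.005],[0,-0.005,0,0,0,0],[0,0,0,0,0,0]]]' - 35
python3 -c "
from h import *
say()
for n in ('scene',):
    im=snapshot(n)
    c=im[150:260,210:380] if n=='top' else im[170:280,240:350]
    cv2.imwrite(f'pics/l_{n}.png',cv2.resize(c,None,fx=5,fy=5,interpolation=cv2.INTER_CUBIC))
"
```

```text
time: 16.37
tcp_pos: [0.4562, 0.0819, 0.1626]
orientation: [-1.573, -0.12, 0.088]
wrist_force: [0.4, 0.8, -1.1]
width: 0.081
t 16.37 p [0.4562 0.0819 0.1626] x [0.991 0.132 0.02 ] y [ 0.021 -0.003 -1.   ] F [ 0.4  0.8 -1.1] w 7.6 j [ 0.06 -0.11  1.67 -0.    1.56 -0.07]
```

View pics/l_scene.png

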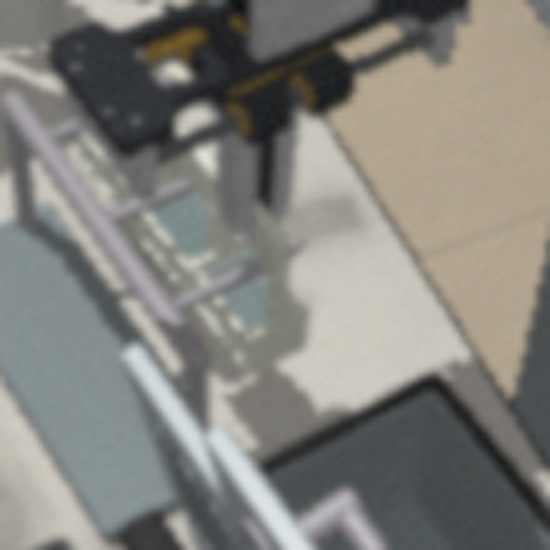

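```bash
python3 -m creep '[[[-0.012,0,0,0,0,0],[-0.012,0,0,0,0,0]]]'
python3 -c "
from h import *
say()"
```

```text
time: 16.58
tcp_pos: [0.4333, 0.0787, 0.1619]
orientation: [-1.573, -0.121, 0.088]
wrist_force: [-0.2, -0.4, -0.7]
width: 0.082
t 16.58 p [0.4333 0.0787 0.1619] x [0.991 0.132 0.021] y [ 0.021 -0.003 -1.   ] F [-0.2 -0.4 -0.7] w 7.8 j [ 0.05 -0.16  1.72 -0.    1.56 -0.08]
```

```bash
python3 -m creep '[[[-0.015,0,0,0,0,0],[-0.015,0,0,0,0,0],[-0.015,0,0,0,0,0],[0,-0.03,0,0,0,0],[0,-0.03,0,0,0,0],[0,-0.03,0,0,0,0]]]'
python3 -c "
from h import *
say();BO[:2]+= -.002*BYV[:2]
T=BO-.02*BX+.068*BYV; print(T); go([T[0],T[1],.26],down(BY))
for n in ('scene',):
    im=snapshot(n)
    c=im[110:290,240:420]
    cv2.imwrite(f'pics/m_{n}.png',cv2.resize(c,None,fx=3.3,fy=3.3,interpolation=cv2.INTER_CUBIC))
"
```

```text
time: 17.08
tcp_pos: [0.3737, 0.0722, 0.2385]
orientation: [-1.572, -0.095, 0.113]
wrist_force: [0.8, 0.8, -0.9]
width: 0.082
t 17.08 p [0.3737 0.0722 0.2385] x [ 0.991  0.132 -0.012] y [-0.011 -0.005 -1.   ] F [ 0.8  0.8 -0.9] w 7.7 j [ 0.05 -0.29  1.67 -0.    1.77 -0.09]
[0.42199052 0.35601959 0.        ]
shift [ 0.0851 -0.0233  0.2749] turn [ 0.0032  0.0086 -0.0116] n 8 perrow [ 0.0106 -0.0029  0.0344] [ 0.0004  0.0011 -0.0015]
```

View pics/m_scene.png

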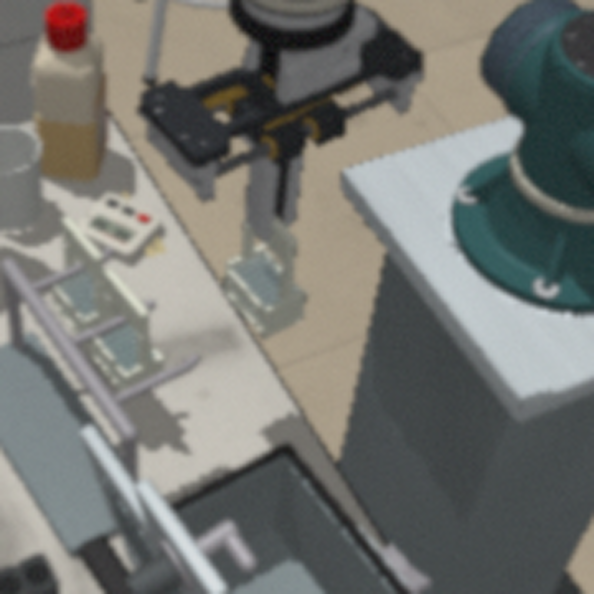

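```bash
python3 -m creep '[[[0,-0.012,0.03,0,0,0],[0.012,-0.012,0.034,0,0,0],[0.012,-0.004,0.034,0,0,0],[0.012,-0.003,0.034,0,0,0],[0.012,0,0.034,0,0,0],[0.012,0,0.034,0,0,0],[0.012,0,0.034,0,0,0],[0.010,0,0.025,0,0,0],[0,0,0,0,0,0]]]'
python3 -c "
from h import *
say();BO[:2]+= -.002*BYV[:2]
T=BO-.02*BX+.068*BYV; print(T); go([T[0],T[1],.25],down(BY))
"
```

```text
time: 17.88
tcp_pos: [0.4305, 0.3513, 0.2811]
orientation: [-1.571, -0.111, 0.082]
wrist_force: [-0.2, -0.8, -1.3]
width: 0.077
t 17.88 p [0.4305 0.3513 0.2811] x [0.992 0.122 0.018] y [ 0.018 -0.001 -1.   ] F [-0.2 -0.8 -1.3] w 7.2 j [ 0.59  0.09  1.24 -0.01  1.8   0.46]
[0.42199052 0.35601959 0.        ]
shift [-0.0084  0.0309  0.0058] turn [ 0.0034 -0.0012  0.0177] n 1 perrow [-0.0084  0.0309  0.0058] [ 0.0034 -0.0012  0.0177]
```

```bash
python3 -m creep '[[[-0.005,0.01,0.003,0,0,0.01],[-0.004,0.02,0.003,0,0,0.008],[0,0.02,0,0,0,0],[0,0.02,0,0,0,0],[0,0,0,0,0,0]]]'
python3 -c "
from h import *
say();BO[:2]+= -.002*BYV[:2]
T=BO-.02*BX+.068*BYV; go([T[0],T[1],.105],down(BY))
for n in ('scene','top'):
    im=snapshot(n)
    c=im[230:360,280:420] if n=='scene' else im[130:270,110:290]
    cv2.imwrite(f'pics/n_{n}.png',cv2.resize(c,None,fx=4,fy=4,interpolation=cv2.INTER_CUBIC))
"
```

```text
time: 18.3
tcp_pos: [0.4194, 0.3554, 0.2052]
orientation: [-1.574, -0.094, 0.1]
wrist_force: [-0.2, 0.1, -1.9]
width: 0.08
t 18.3 p [0.4194 0.3554 0.2052] x [ 0.992  0.123 -0.004] y [-0.003 -0.005 -1.   ] F [-0.2  0.1 -1.9] w 7.5 j [ 0.6   0.09  1.39 -0.    1.67  0.48]
shift [0.0031 0.1002 0.0008] turn [ 0.0047 -0.0005 -0.0039] n 3 perrow [0.001  0.0334 0.0003] [ 0.0016 -0.0002 -0.0013]
```

View pics/n_scene.png

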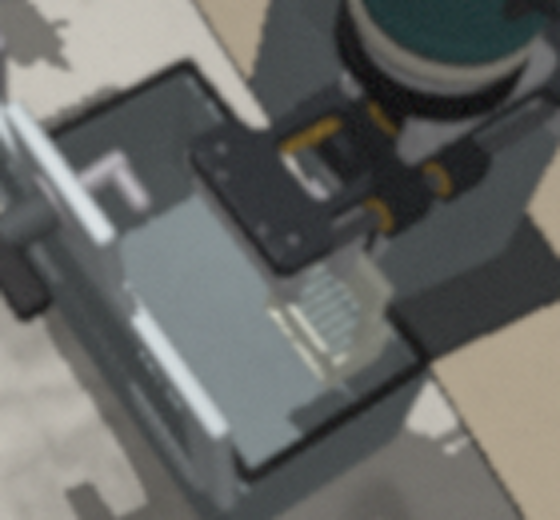

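View pics/n_top.png

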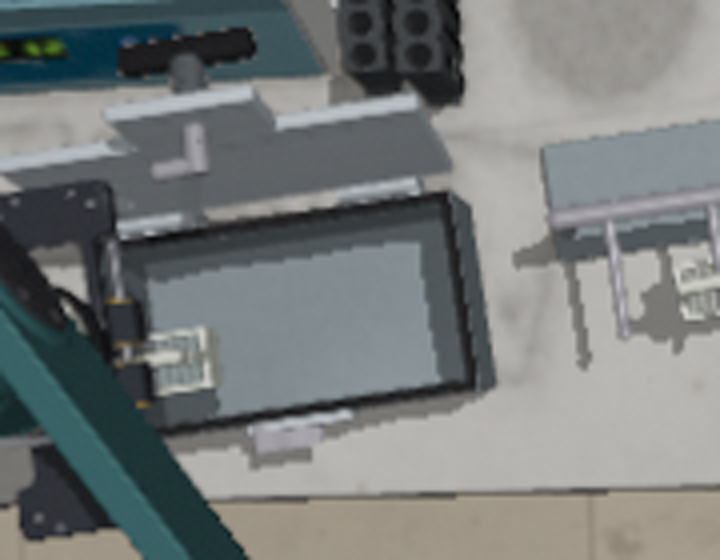

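The held carrier is above the left end of the box (top crop about (180,360)), clear of both the front and side walls. I lower it.

```bash
python3 -m creep '[[[0.001,0.02,0,0,0,0],[0.001,0.02,0,0,0,0],[0.001,0.02,0,0,0,0],[0,0.02,0,0,0,0],[0,0.01,0,0,0,0],[0,0.004,0,0,0,0],[0,0.003,0,0,0,0]]]'
python3 -c "
from h import *
say()"
```

```text
time: 18.98
tcp_pos: [0.4319, 0.3583, 0.1253]
orientation: [-1.556, -0.113, 0.073]
wrist_force: [-0.4, -0.1, -0.5]
width: 0.08
t 18.98 p [0.4319 0.3583 0.1253] x [0.993 0.118 0.026] y [ 0.025  0.014 -1.   ] F [-0.4 -0.1 -0.5] w 7.5 j [ 0.59  0.13  1.51 -0.    1.48  0.47]
```

```bash
python3 -m creep '[[[-0.008,0.008,0,-0.01,0,0.02],[-0.004,0.008,0,0,0,0.01],[0,0.005,0,0,0,0],[0,0.003,0,0,0,0],[0,0.002,0,0,0,0]]]'
python3 -c "
from h import *
say();T=BO-.02*BX+.066*BYV; go([T[0],T[1],.1],down(BY))"
```

```text
time: 19.4
tcp_pos: [0.4213, 0.3584, 0.1016]
orientation: [-1.565, -0.093, 0.092]
wrist_force: [1.0, 0.7, -1.1]
width: 0.082
t 19.4 p [0.4213 0.3584 0.1016] x [0.993 0.118 0.001] y [ 0.     0.004 -1.   ] F [ 1.   0.7 -1.1] w 7.7 j [0.6  0.14 1.54 0.   1.46 0.48]
shift [ 0.0004  0.0016 -0.0024] turn [-0.004  -0.0059  0.0006] n 1 perrow [ 0.0004  0.0016 -0.0024] [-0.004  -0.0059  0.0006]
```

```bash
python3 -m creep '[[[0,0.003,0,0,0,0],[0,0.003,0,0,0,0]]]'
python3 -c "
from h import *
say()"
python3 -m creep '[[[0,0.002,0,0,0,0],[0,0.002,0,0,0,0]]]'
python3 -c "
from h import *
say()"
```

```text
time: 19.57
tcp_pos: [0.4221, 0.3595, 0.0995]
orientation: [-1.562, -0.096, 0.09]
wrist_force: [-5.6, -4.7, 20.9]
width: 0.082
t 19.57 p [0.4221 0.3595 0.0995] x [0.993 0.118 0.004] y [ 0.003  0.007 -1.   ] F [-5.6 -4.7 20.9] w 7.7 j [0.6  0.14 1.54 0.   1.45 0.48]
time: 19.73
tcp_pos: [0.4225, 0.3599, 0.0995]
orientation: [-1.561, -0.098, 0.088]
wrist_force: [-3.2, -1.6, 8.1]
width: 0.082
t 19.73 p [0.4225 0.3599 0.0995] x [0.993 0.118 0.006] y [ 0.005  0.008 -1.   ] F [-3.2 -1.6  8.1] w 7.7 j [0.6  0.14 1.54 0.   1.45 0.48]
```

On the floor at z 0.0995, as predicted. I release and retreat.

```bash
python3 -m creep '[[[0,0,0,0,0,0],[0,0,0,0,0,0],[0,0,0,0,0,0],[0,-0.015,0,0,0,0],[0,-0.03,0,0,0,0],[0,-0.03,0,0,0,0],[0,-0.03,0,0,0,0],[-0.02,-0.03,0,0,0,0],[-0.02,-0.02,0,0,0,0]]]' 0.03
python3 -c "
from h import *
say()
for n in ('scene','top'):
    im=snapshot(n)
    c=im[150:360,230:420] if n=='scene' else im[130:270,110:340]
    cv2.imwrite(f'pics/o_{n}.png',cv2.resize(c,None,fx=2.8,fy=2.8,interpolation=cv2.INTER_CUBIC))
go([.4,.0202,.24],down(.13))
"
```

```text
time: 20.48
tcp_pos: [0.3817, 0.3521, 0.2504]
orientation: [-1.569, -0.085, 0.096]
wrist_force: [0.1, 0.0, -0.3]
width: 0.321
t 20.48 p [0.3817 0.3521 0.2504] x [ 0.993  0.115 -0.006] y [-0.006 -0.001 -1.   ] F [ 0.1  0.  -0.3] w 30.2 j [0.63 0.02 1.38 0.   1.75 0.52]
shift [-0.0205  0.012  -0.3328] turn [-0.0034 -0.0122 -0.0009] n 9 perrow [-0.0023  0.0013 -0.037 ] [-0.0004 -0.0014 -0.0001]
```

View pics/o_scene.png

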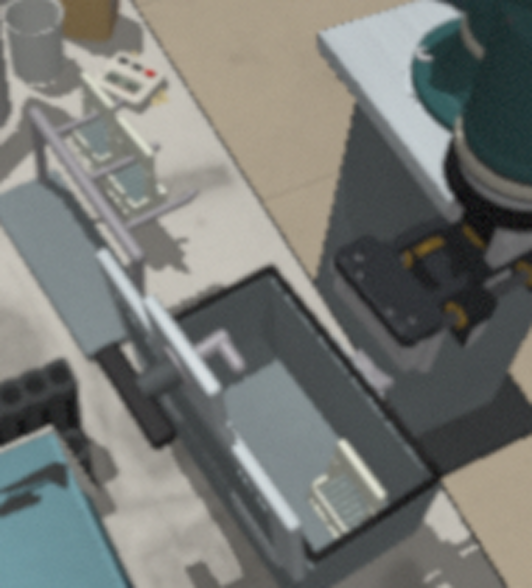

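View pics/o_top.png

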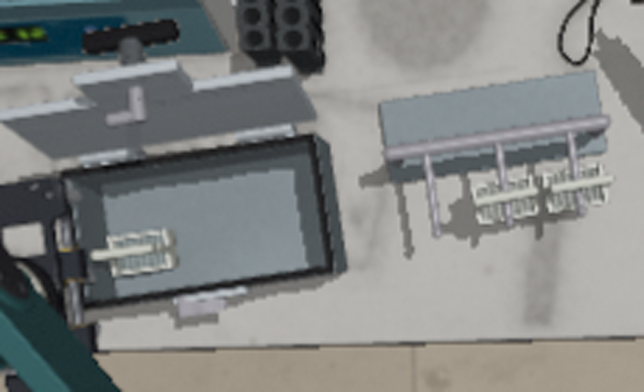

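```bash
python3 -m creep '[[[-0.002,0,-0.037,0,0,0],[-0.002,0,-0.037,0,0,0],[-0.002,0,-0.037,0,0,0],[-0.002,0,-0.037,0,0,0],[-0.002,0,-0.037,0,0,0],[-0.002,0,-0.037,0,0,0],[-0.002,0,-0.037,0,0,0],[-0.002,0,-0.037,0,0,0],[-0.002,0,-0.037,0,0,0],[0.02,0.01,0,0,-0.015,0],[0.02,0.01,0,0,0,0],[0.02,0.01,0,0,0,0],[0,0,0,0,0,0]]]' 0.035 30
python3 -c "
from h import *
say();go([.4645,.0202,.139],down(.13))
for n in ('scene',):
    im=snapshot(n)
    c=im[130:270,220:370]
    cv2.imwrite(f'pics/p_{n}.png',cv2.resize(c,None,fx=4,fy=4,interpolation=cv2.INTER_CUBIC))
"
```

```text
time: 21.67
tcp_pos: [0.4665, 0.0074, 0.1995]
orientation: [-1.571, -0.088, 0.113]
wrist_force: [0.1, -0.6, -0.8]
width: 0.371
t 21.67 p [0.4665 0.0074 0.1995] x [ 0.992  0.127 -0.016] y [-0.016 -0.003 -1.   ] F [ 0.1 -0.6 -0.8] w 34.8 j [-0.1  -0.08  1.58 -0.    1.67 -0.23]
shift [0.0006 0.0605 0.013 ] turn [ 0.001  -0.0025 -0.0161] n 2 perrow [0.0003 0.0303 0.0065] [ 0.0005 -0.0012 -0.0081]
```

View pics/p_scene.png

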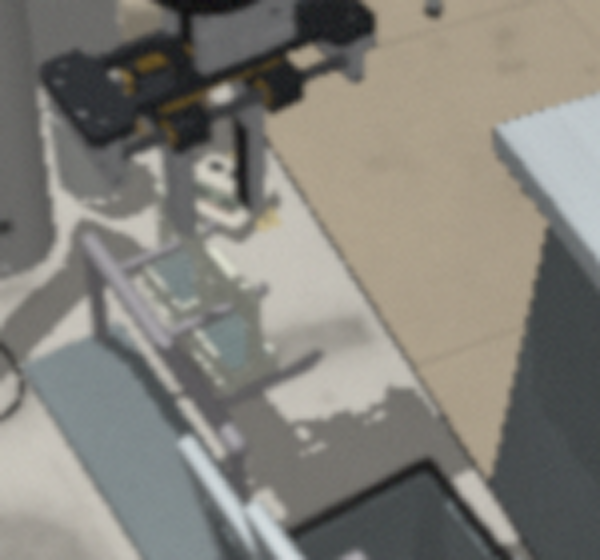

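```bash
python3 -m creep '[[[0,0,0.013,0,0,-0.015],[0,0.02,0,0,0,0],[0,0.02,0,0,0,0],[0,0.015,0,0,0,0],[0,0.005,0,0,0,0]]]'
python3 -c "
from h import *
say();go([.4645,.0202,.139],down(.13))"
```

```text
time: 22.13
tcp_pos: [0.4621, 0.0244, 0.1401]
orientation: [-1.569, -0.106, 0.099]
wrist_force: [-0.4, 1.3, -1.0]
width: 0.371
t 22.13 p [0.4621 0.0244 0.1401] x [0.992 0.13  0.004] y [ 0.004 -0.    -1.   ] F [-0.4  1.3 -1. ] w 34.8 j [-0.07 -0.08  1.69  0.    1.53 -0.2 ]
shift [ 0.0019  0.0011 -0.0044] turn [0.0006 0.0003 0.0043] n 1 perrow [ 0.0019  0.0011 -0.0044] [0.0006 0.0003 0.0043]
```

```bash
python3 -m creep '[[[0.002,0.003,-0.003,0,0,0],[0,0.001,-0.001,0,0,0],[0,0.001,0,0,0,0],[0,0.001,0,0,0,0],[0,0,0,0,0,0],[0,0,0,0,0,0],[0,0,0,0,0,0]]]' 0 30
python3 -c "
from h import *
say();go([.4645,.0202,.139],down(.13))"
```

```text
time: 22.72
tcp_pos: [0.4642, 0.0227, 0.137]
orientation: [-1.569, -0.112, 0.097]
wrist_force: [1.0, -0.1, -1.7]
width: 0.083
t 22.72 p [0.4642 0.0227 0.137 ] x [0.991 0.133 0.01 ] y [ 0.01  0.   -1.  ] F [ 1.  -0.1 -1.7] w 7.8 j [-0.07 -0.08  1.7   0.    1.52 -0.21]
shift [-0.     -0.0019 -0.0025] turn [0.001  0.0034 0.0098] n 1 perrow [-0.     -0.0019 -0.0025] [0.001  0.0034 0.0098]
```

```bash
python3 -m creep '[[[0,-0.006,0,0,0,0.005],[0,-0.006,0,0,0,0.005],[0,-0.005,0,0,0,0],[0,0,0,0,0,0]]]' - 35
python3 -c "
from h import *
say()"
```

```text
time: 23.05
tcp_pos: [0.4645, 0.0225, 0.1562]
orientation: [-1.569, -0.104, 0.105]
wrist_force: [-0.2, 0.3, -0.9]
width: 0.083
t 23.05 p [0.4645 0.0225 0.1562] x [ 0.991  0.132 -0.001] y [-0.    -0.001 -1.   ] F [-0.2  0.3 -0.9] w 7.8 j [-0.07 -0.08  1.66 -0.    1.56 -0.21]
```

```bash
python3 -m creep '[[[-0.012,0,0,0,0,0],[-0.012,0,0,0,0,0],[-0.015,0,0,0,0,0],[-0.015,0,0,0,0,0],[-0.015,0,0,0,0,0],[0,-0.03,0,0,0,0],[0,-0.03,0,0,0,0],[0,-0.03,0,0,0,0]]]'
python3 -c "
from h import *
say();T=BO-.02*BX-.070*BYV; print(T); go([T[0],T[1],.25],down(BY))
for n in ('scene',):
    im=snapshot(n)
    c=im[110:290,240:420]
    cv2.imwrite(f'pics/q_{n}.png',cv2.resize(c,None,fx=3.3,fy=3.3,interpolation=cv2.INTER_CUBIC))
"
```

```text
time: 23.72
tcp_pos: [0.3857, 0.0138, 0.2374]
orientation: [-1.565, -0.084, 0.125]
wrist_force: [0.2, 0.6, -0.2]
width: 0.082
t 23.72 p [0.3857 0.0138 0.2374] x [ 0.991  0.132 -0.026] y [-0.026  0.002 -1.   ] F [ 0.2  0.6 -0.2] w 7.7 j [-0.11 -0.27  1.66 -0.    1.78 -0.24]
[0.43881134 0.22106382 0.        ]
shift [ 0.0797 -0.0137  0.1984] turn [-0.005   0.0088 -0.0257] n 6 perrow [ 0.0133 -0.0023  0.0331] [-0.0008  0.0015 -0.0043]
```

View pics/q_scene.png

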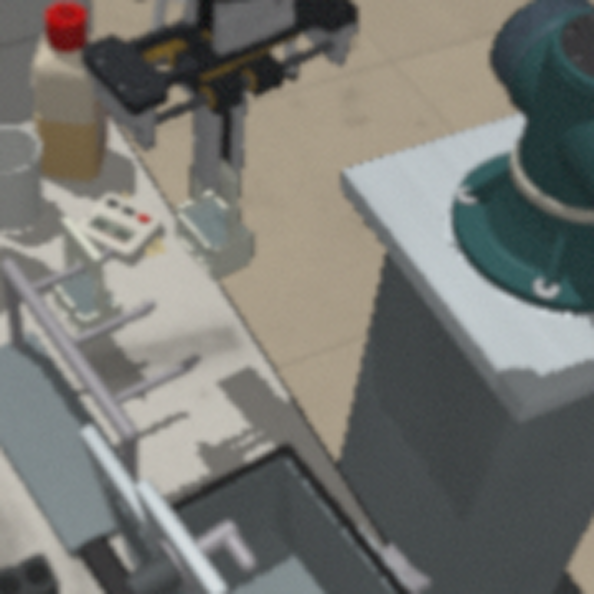

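```bash
python3 -m creep '[[[0,-0.01,0.03,0,0,-0.01],[0.012,-0.01,0.034,0,0,-0.01],[0.014,-0.004,0.034,0,0,0],[0.014,0,0.034,0,0,0],[0.014,0,0.034,0,0,0],[0.014,0,0.02,0,0,0],[0.005,0,0.006,0,0,0],[0,0,0,0,0,0]]]'
python3 -c "
from h import *
say();T=BO-.02*BX-.070*BYV; go([T[0],T[1],.2],down(BY))"
```

```text
time: 24.43
tcp_pos: [0.4425, 0.2208, 0.2779]
orientation: [-1.566, -0.119, 0.077]
wrist_force: [0.7, 0.4, -1.0]
width: 0.083
t 24.43 p [0.4425 0.2208 0.2779] x [0.992 0.125 0.027] y [ 0.027  0.004 -1.   ] F [ 0.7  0.4 -1. ] w 7.8 j [ 0.35 -0.06  1.4  -0.01  1.78  0.23]
shift [-0.0058  0.0778  0.0006] turn [-0.001   0.0009  0.027 ] n 2 perrow [-0.0029  0.0389  0.0003] [-0.0005  0.0005  0.0135]
```

```bash
python3 -m creep '[[[-0.003,0.02,0,0,0,0.015],[-0.003,0.025,0,0,0,0.015],[0,0.025,0,0,0,0],[0,0.008,0,0,0,0],[0,0,0,0,0,0]]]'
python3 -c "
from h import *
say();T=BO-.02*BX-.070*BYV; go([T[0],T[1],.093],down(BY))
for n in ('scene','top'):
    im=snapshot(n)
    c=im[230:360,280:420] if n=='scene' else im[130:270,110:290]
    cv2.imwrite(f'pics/r_{n}.png',cv2.resize(c,None,fx=4,fy=4,interpolation=cv2.INTER_CUBIC))
"
```

```text
time: 24.85
tcp_pos: [0.4377, 0.2162, 0.1992]
orientation: [-1.57, -0.096, 0.096]
wrist_force: [-0.6, -0.3, -1.2]
width: 0.084
t 24.85 p [0.4377 0.2162 0.1992] x [ 0.993  0.122 -0.   ] y [-0.    -0.001 -1.   ] F [-0.6 -0.3 -1.2] w 7.9 j [ 0.34 -0.05  1.54 -0.    1.65  0.22]
shift [0.0017 0.1062 0.0048] turn [ 0.0011 -0.0019 -0.0005] n 3 perrow [0.0006 0.0354 0.0016] [ 0.0004 -0.0006 -0.0002]
```

View pics/r_scene.png

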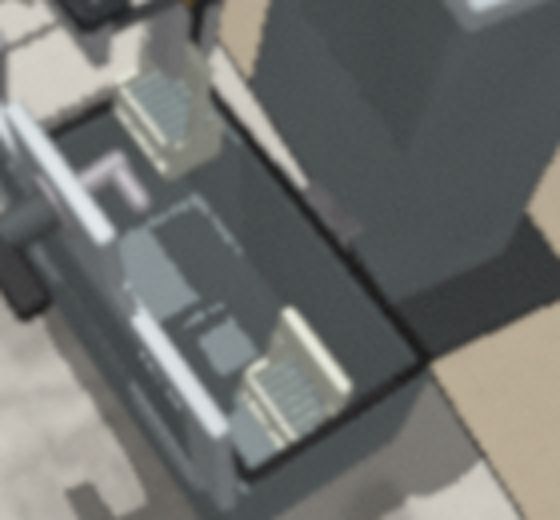

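View pics/r_top.png

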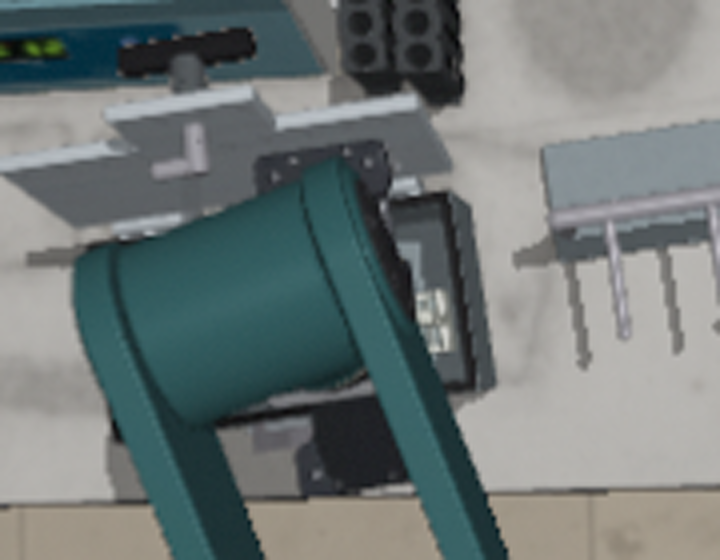

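```bash
python3 -m creep '[[[0.001,0.01,0.006,0,0,0],[0,0.02,0.003,0,0,0],[0,0.02,0,0,0,0],[0,0.02,0,0,0,0],[0,0.015,0,0,0,0],[0,0,0,0,0,0]]]'
python3 -c "
from h import *
say();T=BO-.02*BX-.067*BYV; go([T[0],T[1],.093],down(BY))"
```

```text
time: 25.45
tcp_pos: [0.4459, 0.2291, 0.1233]
orientation: [-1.561, -0.113, 0.075]
wrist_force: [-0.9, 0.1, -0.6]
width: 0.081
t 25.45 p [0.4459 0.2291 0.1233] x [0.993 0.119 0.025] y [ 0.024  0.009 -1.   ] F [-0.9  0.1 -0.6] w 7.7 j [ 0.36 -0.    1.65 -0.    1.47  0.24]
shift [-0.0088  0.03   -0.0043] turn [-0.006  -0.0041  0.0249] n 1 perrow [-0.0088  0.03   -0.0043] [-0.006  -0.0041  0.0249]
```

```bash
python3 -m creep '[[[-0.005,0.01,-0.002,0,0,0.015],[-0.003,0.008,-0.002,0,0,0.01],[0,0.006,0,0,0,0],[0,0.003,0,0,0,0],[0,0.002,0,0,0,0]]]'
python3 -c "
from h import *
say();T=BO-.02*BX-.067*BYV; go([T[0],T[1],.093],down(BY))"
```

```text
time: 25.87
tcp_pos: [0.4411, 0.2255, 0.0966]
orientation: [-1.56, -0.099, 0.09]
wrist_force: [0.6, -0.0, -1.2]
width: 0.083
t 25.87 p [0.4411 0.2255 0.0966] x [0.993 0.12  0.006] y [ 0.005  0.009 -1.   ] F [ 0.6 -0.  -1.2] w 7.8 j [0.35 0.02 1.69 0.01 1.43 0.23]
shift [-0.0029  0.0035 -0.0011] turn [-0.0083 -0.0039  0.006 ] n 1 perrow [-0.0029  0.0035 -0.0011] [-0.0083 -0.0039  0.006 ]
```

```bash
python3 -m creep '[[[-0.002,0.003,0,0,0,0.004],[0,0.002,0,0,0,0],[0,0.002,0,0,0,0]]]'
python3 -c "
from h import *
say()"
```

```text
time: 26.12
tcp_pos: [0.4398, 0.226, 0.092]
orientation: [-1.559, -0.097, 0.091]
wrist_force: [-5.0, -0.3, 13.5]
width: 0.085
t 26.12 p [0.4398 0.226  0.092 ] x [0.993 0.12  0.004] y [ 0.003  0.01  -1.   ] F [-5.  -0.3 13.5] w 8.0 j [0.35 0.02 1.69 0.01 1.42 0.23]
```

```bash
python3 -m creep '[[[0,0,0,0,0,0],[0,0,0,0,0,0],[0,0,0,0,0,0],[0,-0.015,0,0,0,0],[0,-0.03,0,0,0,0],[0,-0.03,0,0,0,0],[0,-0.03,0,0,0,0],[-0.02,-0.03,0,0,0,0],[-0.02,-0.02,0,0,0,0]]]' 0.03
python3 -c "
from h import *
say()
go([.41,-.0451,.24],down(.13))
"
```

```text
time: 26.87
tcp_pos: [0.3987, 0.2184, 0.2469]
orientation: [-1.563, -0.087, 0.098]
wrist_force: [-0.4, -0.1, 1.4]
width: 0.32
t 26.87 p [0.3987 0.2184 0.2469] x [ 0.993  0.118 -0.006] y [-0.007  0.006 -1.   ] F [-0.4 -0.1  1.4] w 30.0 j [ 0.37 -0.13  1.52  0.01  1.75  0.25]
shift [-0.0197  0.0053 -0.2631] turn [-0.0065 -0.0121 -0.0062] n 7 perrow [-0.0028  0.0008 -0.0376] [-0.0009 -0.0017 -0.0009]
```

```bash
python3 -m creep '[[[-0.003,0,-0.037,0,0,0],[-0.003,0,-0.037,0,0,0],[-0.003,0,-0.037,0,0,0],[-0.003,0,-0.037,0,-0.01,0],[-0.003,0,-0.03,0,0,0],[-0.003,0,-0.03,0,0,0],[0,0,-0.02,0,0,0],[0,0,0,0,0,0]]]' 0.035 30
python3 -c "
from h import *
say();go([.4735,-.0451,.139],down(.13))
for n in ('scene','top'):
    im=snapshot(n)
    c=im[130:340,200:420] if n=='scene' else im[130:270,110:340]
    cv2.imwrite(f'pics/s_{n}.png',cv2.resize(c,None,fx=2.8,fy=2.8,interpolation=cv2.INTER_CUBIC))
"
```

```text
time: 27.53
tcp_pos: [0.4108, -0.0153, 0.2553]
orientation: [-1.56, -0.124, 0.097]
wrist_force: [-0.5, 0.5, 0.0]
width: 0.369
t 27.53 p [ 0.4108 -0.0153  0.2553] x [0.99  0.141 0.018] y [ 0.017  0.009 -1.   ] F [-0.5  0.5  0. ] w 34.7 j [-0.19 -0.24  1.6   0.01  1.77 -0.32]
shift [ 0.0558  0.1171 -0.0391] turn [-0.0067  0.0113  0.0177] n 4 perrow [ 0.0139  0.0293 -0.0098] [-0.0017  0.0028  0.0044]
```

View pics/s_scene.png

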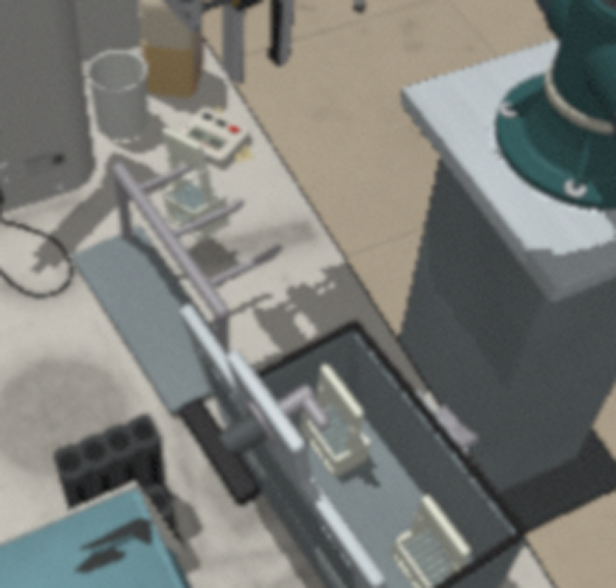

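View pics/s_top.png

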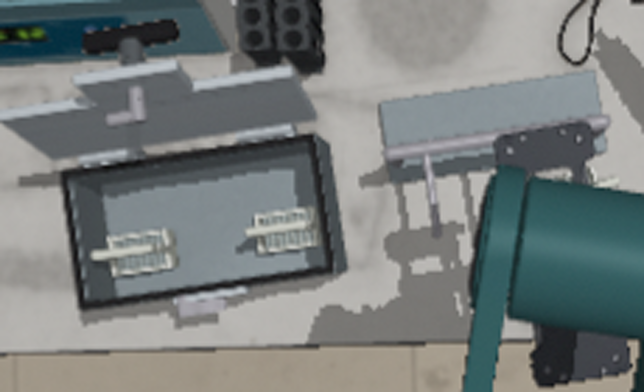

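```bash
python3 -c "
import cv2
from h import *
im=snapshot('scene');old=cv2.imread('pics/i_scene.png')
a=[cv2.resize(x[155:235,235:300],None,fx=6,fy=6,interpolation=cv2.INTER_CUBIC) for x in (old,im)]
cv2.imwrite('pics/t.png',np.hstack(a))
"
```

```text
(no output)
```

View pics/t.png

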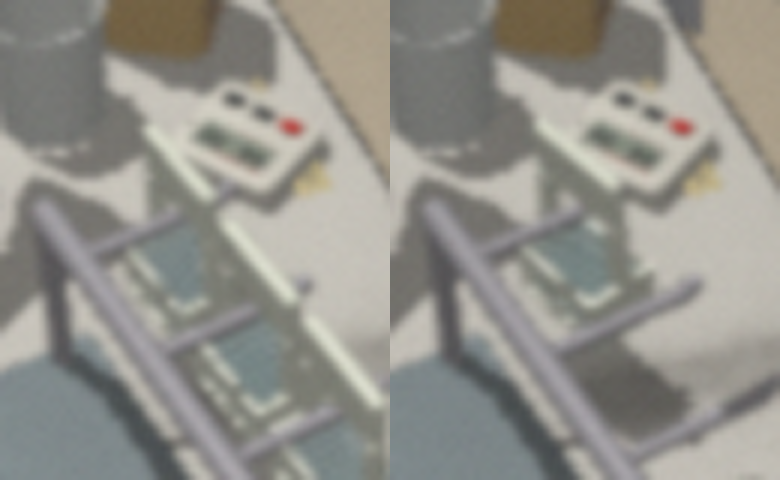

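```bash
python3 -m creep '[[[0,0,0.035,-0.005,0.01,0.005],[0,0,0.035,0,0,0],[0,0,0.035,0,0,0],[0,0,0.02,0,0,0],[0,0,0,0,0,0]]]'
python3 -c "
from h import *
say()
T=snapshot('top');S=snapshot('scene');cv2.imwrite('pics/u_T.png',T);cv2.imwrite('pics/u_S.png',S);old=cv2.imread('pics/i_top.png')
a=[cv2.resize(x[160:240,285:345],None,fx=6,fy=6,interpolation=cv2.INTER_CUBIC) for x in (old,T)]
cv2.imwrite('pics/u1.png',np.hstack(a))
cv2.imwrite('pics/u2.png',cv2.resize(S[155:235,235:300],None,fx=7,fy=7,interpolation=cv2.INTER_CUBIC))
"
```

```text
time: 28.1
tcp_pos: [0.3919, 0.1203, 0.2557]
orientation: [-1.561, -0.116, 0.097]
wrist_force: [-0.8, 0.5, -0.5]
width: 0.373
t 28.1 p [0.3919 0.1203 0.2557] x [0.991 0.136 0.013] y [ 0.012  0.008 -1.   ] F [-0.8  0.5 -0.5] w 35.1 j [ 0.15 -0.24  1.6   0.01  1.77  0.02]
```

View pics/u1.png

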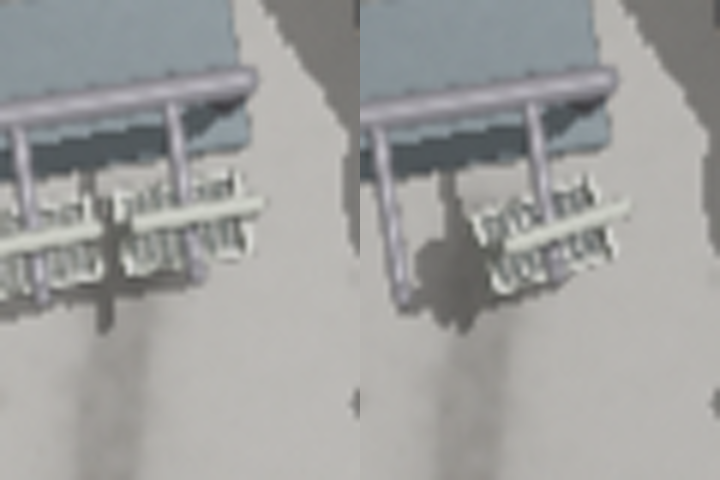

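View pics/u2.png

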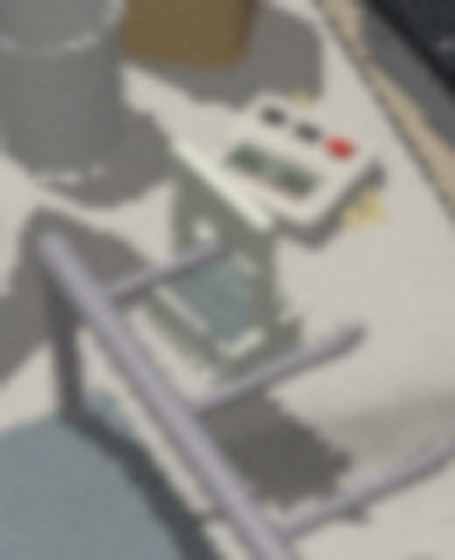

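```bash
python3 - <<'E'
from h import *
a=onz('top',(285+147/6,160+245/6),.148);b=onz('top',(285+268/6,160+207/6),.148)
print(a.round(4),b.round(4),((a+b)/2).round(4),np.linalg.norm(a-b),'yaw',np.arctan2(-(a-b)[0],(a-b)[1]))
m=(a+b)/2
print(tri((285+207/6,160+226/6),(235+222/7,155+183/7)))
print(tri((285+147/6,160+245/6),(235+266/7,155+224/7)),tri((285+268/6,160+207/6),(235+178/7,155+143/7)))
go([m[0]-.06,m[1],.24],down(.3)); print(m-np.array([.5144-.0,.0255,0]))
E
```

```text
[ 0.4588 -0.025   0.148 ] [ 0.4728 -0.0738  0.148 ] [ 0.4658 -0.0494  0.148 ] 0.05075921006372683 yaw 0.27886087005977395
(array([ 0.46486407, -0.04902194,  0.14208067]), np.float64(0.0027165305443430984))
(array([ 0.45769342, -0.02466948,  0.14064213]), np.float64(0.0032007532812910323)) (array([ 0.47214761, -0.07382111,  0.14309322]), np.float64(0.001993424807263224))
shift [-0.0092  0.0148 -0.1674] turn [-0.0034 -0.1668  0.0132] n 5 perrow [-0.0018  0.003  -0.0335] [-0.0007 -0.0334  0.0026]
[-0.04860615 -0.0748895   0.148     ]
```

```bash
python3 -m creep '[[[0,0,-0.037,0,-0.035,0],[0,0,-0.037,0,-0.035,0],[0,0,-0.037,0,-0.035,0],[0.01,0.003,-0.037,0,-0.035,0],[0.02,0.003,-0.02,0,-0.02,0],[0.02,0.003,0,0,0,0],[0,0,0,0,0,0]]]' 0.038
python3 -c "
from h import *
say();go([.4675,-.0494,.139],down(.28))"
```

```text
time: 28.78
tcp_pos: [0.4761, -0.0419, 0.2471]
orientation: [-1.558, -0.252, 0.228]
wrist_force: [-0.3, 0.3, -0.6]
width: 0.404
t 28.78 p [ 0.4761 -0.0419  0.2471] x [0.953 0.301 0.015] y [ 0.015  0.002 -1.   ] F [-0.3  0.3 -0.6] w 38.0 j [-0.21 -0.09  1.49  0.01  1.73 -0.52]
shift [-0.0121  0.1079 -0.0043] turn [0.0024 0.026  0.0151] n 3 perrow [-0.004   0.036  -0.0014] [0.0008 0.0087 0.005 ]
```

```bash
python3 -m creep '[[[-0.006,0.02,-0.002,0,0.013,0.007],[-0.006,0.025,-0.002,0,0.013,0.007],[0,0.015,0,0,0,0],[0,0,0,0,0,0]]]'
python3 -c "
from h import *
say();go([.4675,-.0494,.139],down(.28))"
```

```text
time: 29.12
tcp_pos: [0.4655, -0.0537, 0.1861]
orientation: [-1.565, -0.216, 0.215]
wrist_force: [-0.3, 0.7, -0.4]
width: 0.403
t 29.12 p [ 0.4655 -0.0537  0.1861] x [ 0.962  0.271 -0.   ] y [ 0.001 -0.005 -1.   ] F [-0.3  0.7 -0.4] w 37.9 j [-0.23 -0.09  1.61 -0.    1.62 -0.51]
shift [0.0031 0.0471 0.0039] turn [ 0.0052 -0.0051 -0.0001] n 2 perrow [0.0016 0.0236 0.0019] [ 0.0026 -0.0026 -0.    ]
```

```bash
python3 -m creep '[[[0.003,0.008,0.004,0,0,0],[0,0.016,0,0,0,0],[0,0.015,0,0,0,0],[0,0.006,0,0,0,0]]]'
python3 -c "
from h import *
say();go([.4675,-.0494,.139],down(.28))
for n in ('scene',):
    im=snapshot(n)
    c=im[150:250,220:330]
    cv2.imwrite(f'pics/v_{n}.png',cv2.resize(c,None,fx=5,fy=5,interpolation=cv2.INTER_CUBIC))
"
```

```text
time: 29.45
tcp_pos: [0.4683, -0.0497, 0.1437]
orientation: [-1.568, -0.221, 0.21]
wrist_force: [-0.5, -0.4, -0.5]
width: 0.401
t 29.45 p [ 0.4683 -0.0497  0.1437] x [0.963 0.271 0.006] y [ 0.008 -0.007 -1.   ] F [-0.5 -0.4 -0.5] w 37.7 j [-0.22 -0.07  1.67 -0.01  1.53 -0.5 ]
shift [-0.0007  0.0047  0.0006] turn [ 0.0091 -0.0057  0.0059] n 1 perrow [-0.0007  0.0047  0.0006] [ 0.0091 -0.0057  0.0059]
```

View pics/v_scene.png

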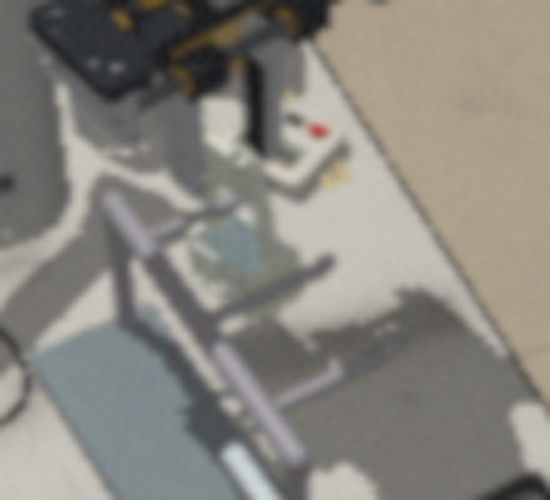

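Fingers at (185,150) and (255,110) straddle the bar of the yawed carrier. I lower a little and close.

```bash
python3 -m creep '[[[0,0.005,0,0.005,-0.005,0.005],[0,0.002,0,0,0,0],[0,0.001,0,0,0,0],[0,0.001,0,0,0,0],[0,0,0,0,0,0],[0,0,0,0,0,0],[0,0,0,0,0,0]]]' 0 30
python3 -c "
from h import *
say()"
```

```text
time: 30.08
tcp_pos: [0.4698, -0.0499, 0.1378]
orientation: [-1.565, -0.225, 0.216]
wrist_force: [0.5, 0.2, -0.6]
width: 0.079
t 30.08 p [ 0.4698 -0.0499  0.1378] x [0.961 0.277 0.004] y [ 0.006 -0.005 -1.   ] F [ 0.5  0.2 -0.6] w 7.4 j [-0.22 -0.06  1.68 -0.    1.52 -0.5 ]
```

```bash
python3 -m creep '[[[0,-0.006,0,0,0,0],[0,-0.006,0,0,0,0],[0,-0.005,0,0,0,0],[0,0,0,0,0,0]]]' - 35
python3 -c "
from h import *
say()"
```

```text
time: 30.42
tcp_pos: [0.4698, -0.0497, 0.1566]
orientation: [-1.565, -0.225, 0.216]
wrist_force: [0.6, -1.0, -1.4]
width: 0.085
t 30.42 p [ 0.4698 -0.0497  0.1566] x [0.961 0.277 0.005] y [ 0.006 -0.005 -1.   ] F [ 0.6 -1.  -1.4] w 8.0 j [-0.22 -0.07  1.65 -0.    1.56 -0.5 ]
```

```bash
python3 -m creep '[[[-0.012,0,0.002,0,0,0],[-0.012,0,0.002,0,0,0],[-0.014,0,0.002,0,0,0],[-0.014,0,0.002,0,0,0],[-0.014,0,0.002,0,0,0],[0,-0.03,0,0,0,0],[0,-0.03,0,0,0,0],[0,-0.03,0,0,0,0]]]'
python3 -c "
from h import *
say();T=BO; print(T); go([T[0]-.06,T[1],.27],down(BY+np.pi/2))
for n in ('scene',):
    im=snapshot(n)
    c=im[110:290,240:420]
    cv2.imwrite(f'pics/w_{n}.png',cv2.resize(c,None,fx=3.3,fy=3.3,interpolation=cv2.INTER_CUBIC))
"
```

```text
time: 31.08
tcp_pos: [0.393, -0.0561, 0.2381]
orientation: [-1.555, -0.208, 0.233]
wrist_force: [0.8, 0.3, -1.7]
width: 0.08
t 31.08 p [ 0.393  -0.0561  0.2381] x [ 0.961  0.277 -0.015] y [-0.017  0.002 -1.   ] F [ 0.8  0.3 -1.7] w 7.5 j [-0.28 -0.25  1.64 -0.    1.77 -0.56]
[0.45  0.293 0.   ]
shift [ 0.0935 -0.0312  0.3365] turn [-0.0162 -1.4137 -0.0081] n 12 perrow [ 0.0078 -0.0026  0.028 ] [-0.0013 -0.1178 -0.0007]
```

View pics/w_scene.png

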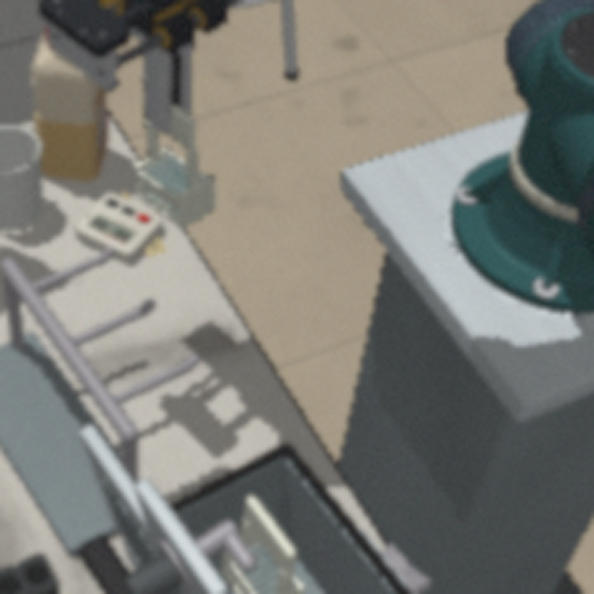

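```bash
python3 -m creep '[[[0.0,-0.01,0.034,0,0,0],[0.009,-0.01,0.035,0,0,0],[0.01,-0.005,0.035,0,0,0],[0.01,-0.003,0.035,0,0,0],[0.01,0,0.035,0,0,0],[0.01,0,0.035,0,0,0],[0.01,0,0.035,0,0,0],[0.01,0,0.035,0,0,0],[0.01,0,0.035,0,0,0],[0,0,0,0,-0.12,0],[0,0,0,0,-0.12,0],[0,0,0,0,-0.12,0],[0,0,0,0,-0.12,0],[0,0,0,0,-0.12,0],[0,0,0,0,-0.12,0],[0,0,0,0,-0.12,0],[0,0,0,0,-0.12,0],[0,0,0,0,-0.12,0],[0,0,0,0,-0.12,0]]]'
python3 -c "
from h import *
say();T=BO-.01*BX-.003*BYV; print(T); go([T[0],T[1],.22],down(BY+np.pi/2))"
```

```text
time: 32.72
tcp_pos: [0.3897, 0.2854, 0.2793]
orientation: [-1.248, -1.183, 1.156]
wrist_force: [-0.8, 0.3, -0.4]
width: 0.081
t 32.72 p [0.3897 0.2854 0.2793] x [0.057 0.998 0.003] y [ 0.02   0.002 -1.   ] F [-0.8  0.3 -0.4] w 7.6 j [ 0.52 -0.08  1.41 -0.01  1.79 -1.  ]
[0.44044783 0.28878621 0.        ]
shift [ 0.0061  0.0603 -0.0493] turn [ 0.02   -0.1808  0.0011] n 2 perrow [ 0.003   0.0301 -0.0246] [ 0.01   -0.0904  0.0006]
```

```bash
python3 -m creep '[[[0.003,0,-0.025,0.01,-0.09,0],[0.003,0.01,-0.024,0.01,-0.09,0],[0,0.02,0,0,0,0],[0,0.02,0,0,0,0],[0,0,0,0,0,0]]]'
python3 -c "
from h import *
for x in (108,172,255,313):
  P=onz('top',(110+x/2.8,130+245/2.8),.04)-BO; print(x,P@BX,P@BYV)
say();T=BO-.01*BX-.003*BYV; print(T); go([T[0],T[1],.20],down(BY+np.pi/2))
for n in ('scene','top'):
    im=snapshot(n)
    c=im[210:360,270:420] if n=='scene' else im[130:270,110:290]
    cv2.imwrite(f'pics/x_{n}.png',cv2.resize(c,None,fx=4,fy=4,interpolation=cv2.INTER_CUBIC))
"
```

```text
time: 33.13
tcp_pos: [0.4421, 0.2925, 0.2298]
orientation: [-1.141, -1.317, 1.305]
wrist_force: [0.4, -0.1, -1.7]
width: 0.08
108 -0.006998838189797633 0.0992181915307447
172 -0.01589236827440857 0.0401462919004175
255 -0.02742038594123776 -0.03640503501718386
313 -0.035474077980192725 -0.08987245051956382
t 33.13 p [0.4421 0.2925 0.2298] x [-0.138  0.99   0.004] y [ 0.005  0.005 -1.   ] F [ 0.4 -0.1 -1.7] w 7.6 j [ 0.48  0.04  1.4   0.    1.7  -1.23]
[0.44044783 0.28878621 0.        ]
shift [-0.0036  0.0298  0.0023] turn [0.0054 0.0148 0.0039] n 1 perrow [-0.0036  0.0298  0.0023] [0.0054 0.0148 0.0039]
```

View pics/x_scene.png

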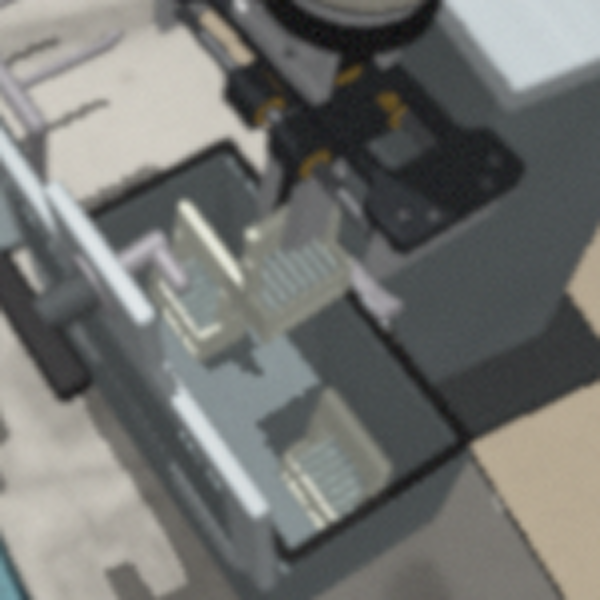

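View pics/x_top.png

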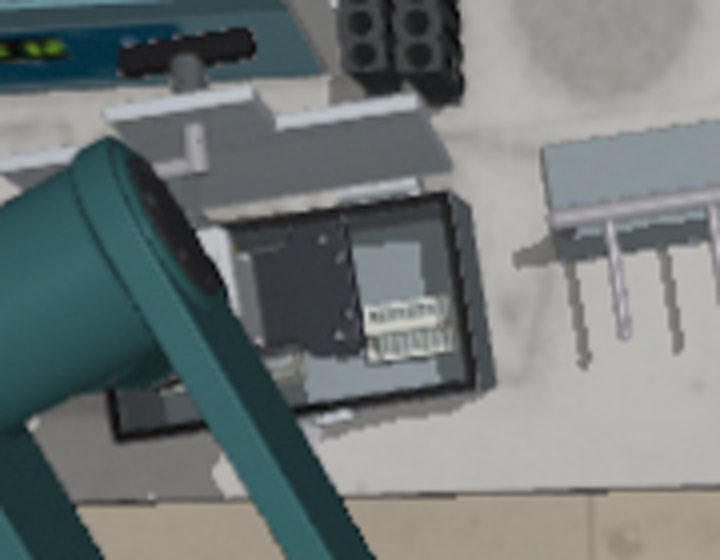

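```bash
python3 -m creep '[[[0,0.02,0,0,0.01,0],[0,0.02,0,0,0,0],[0,0.02,0,0,0,0],[0,0.02,0,0,0,0],[0,0.02,0,0,0,0],[0,0.008,0,0,0,0],[0,0,0,0,0,0]]]'
python3 -c "
from h import *
say();T=BO-.01*BX+.001*BYV; go([T[0],T[1],.094],down(BY+np.pi/2))"
```

```text
time: 33.82
tcp_pos: [0.4502, 0.2987, 0.1387]
orientation: [-1.158, -1.34, 1.273]
wrist_force: [0.5, -0.3, -1.1]
width: 0.081
t 33.82 p [0.4502 0.2987 0.1387] x [-0.13   0.991  0.016] y [ 0.034  0.021 -0.999] F [ 0.5 -0.3 -1.1] w 7.6 j [ 0.48  0.06  1.55  0.    1.49 -1.22]
shift [-0.0053  0.0442  0.0126] turn [0.0368 0.006  0.0161] n 2 perrow [-0.0026  0.0221  0.0063] [0.0184 0.003  0.008 ]
```

```bash
python3 -m creep '[[[-0.003,0.008,0.006,0.02,0,0.01],[-0.002,0.01,0.005,0.02,0,0.01],[0,0.01,0,0,0,0],[0,0.008,0,0,0,0],[0,0.004,0,0,0,0]]]'
python3 -c "
from h import *
say();T=BO-.01*BX+.001*BYV; go([T[0],T[1],.094],down(BY+np.pi/2))"
```

```text
time: 34.23
tcp_pos: [0.443, 0.2941, 0.1027]
orientation: [-1.149, -1.308, 1.303]
wrist_force: [0.3, -0.0, -0.7]
width: 0.085
t 34.23 p [0.443  0.2941 0.1027] x [-0.13   0.992 -0.002] y [ 0.005 -0.001 -1.   ] F [ 0.3 -0.  -0.7] w 8.0 j [ 0.48  0.09  1.59 -0.    1.45 -1.22]
shift [-0.0009  0.0087  0.0032] turn [ 0.0049  0.0064 -0.0016] n 1 perrow [-0.0009  0.0087  0.0032] [ 0.0049  0.0064 -0.0016]
```

```bash
python3 -m creep '[[[0,0.004,0.002,0,0,0],[0,0.004,0,0,0,0],[0,0.003,0,0,0,0],[0,0.002,0,0,0,0]]]'
python3 -c "
from h import *
say()"
```

```text
time: 34.57
tcp_pos: [0.4416, 0.2944, 0.0962]
orientation: [-1.151, -1.311, 1.301]
wrist_force: [0.1, -1.1, 1.3]
width: 0.082
t 34.57 p [0.4416 0.2944 0.0962] x [-0.13   0.991 -0.   ] y [ 0.008  0.001 -1.   ] F [ 0.1 -1.1  1.3] w 7.7 j [ 0.48  0.09  1.6  -0.    1.43 -1.22]
```

```bash
python3 -m creep '[[[0,0.003,0,0,0,0],[0,0.003,0,0,0,0]]]'
python3 -c "
from h import *
say()"
```

```text
time: 34.73
tcp_pos: [0.4418, 0.2946, 0.0961]
orientation: [-1.152, -1.314, 1.299]
wrist_force: [-5.2, -1.9, 13.4]
width: 0.082
t 34.73 p [0.4418 0.2946 0.0961] x [-0.13   0.991  0.   ] y [ 0.011  0.002 -1.   ] F [-5.2 -1.9 13.4] w 7.7 j [ 0.48  0.09  1.61 -0.    1.43 -1.22]
```

```bash
python3 -m creep '[[[0,0,0,0,0,0],[0,0,0,0,0,0],[0,0,0,0,0,0],[0,-0.012,0,0,0,0],[0,-0.025,0,0,0,0],[0,-0.03,0.0,0,0,0],[0,-0.03,0.01,0,0,0],[0,-0.03,0.02,0,0,0],[0,-0.02,0.03,0,0,0],[0,-0.02,0.03,0,0,0],[0,-0.01,0.03,0,0,0]]]' 0.025
python3 -c "
from h import *
say()
for n in ('scene','top'):
    im=snapshot(n)
    cv2.imwrite(f'pics/y0_{n}.png',im)
    c=im[150:360,230:420] if n=='scene' else im[130:270,110:340]
    cv2.imwrite(f'pics/y_{n}.png',cv2.resize(c,None,fx=2.8,fy=2.8,interpolation=cv2.INTER_CUBIC))
"
```

```text
time: 35.65
tcp_pos: [0.3196, 0.2773, 0.2785]
orientation: [-1.152, -1.303, 1.3]
wrist_force: [-0.4, 0.8, -0.1]
width: 0.267
t 35.65 p [0.3196 0.2773 0.2785] x [-0.125  0.992 -0.002] y [ 0.004 -0.001 -1.   ] F [-0.4  0.8 -0.1] w 25.1 j [ 0.58 -0.2   1.52 -0.    1.82 -1.11]
```

View pics/y_scene.png

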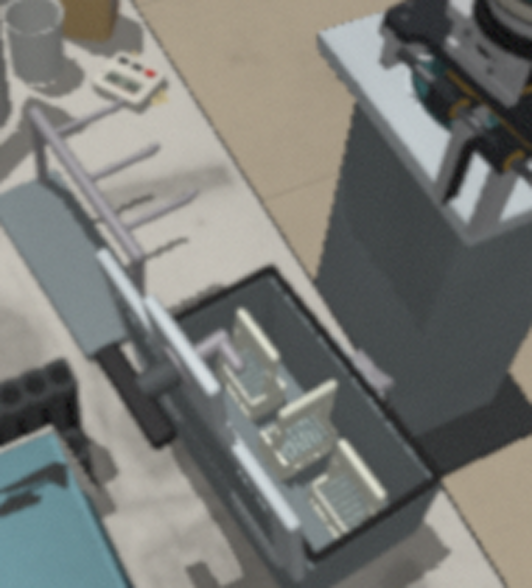

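View pics/y_top.png

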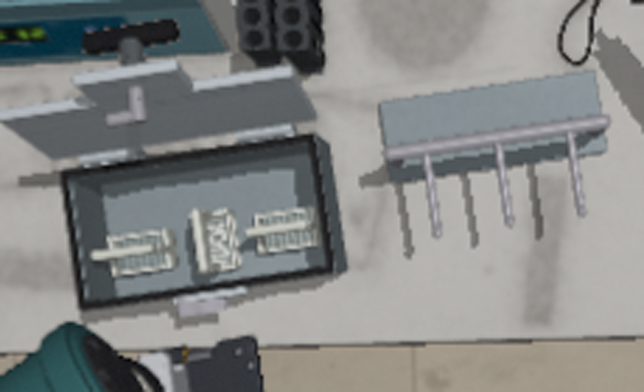

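```bash
python3 - <<'E'
from h import *
T=cv2.imread('pics/y0_top.png');S=cv2.imread('pics/y0_scene.png')
cv2.imwrite('pics/z1.png',np.hstack([cv2.resize(T[140:190,105:225],None,fx=3.3,fy=3.3,interpolation=cv2.INTER_CUBIC),cv2.resize(S[230:350,255:345],None,fx=4.2,fy=4.2,interpolation=cv2.INTER_CUBIC)[:165*1,:] ]) if 0 else cv2.resize(T[140:190,105:225],None,fx=6,fy=6,interpolation=cv2.INTER_CUBIC))
cv2.imwrite('pics/z2.png',cv2.resize(S[230:350,255:345],None,fx=5,fy=5,interpolation=cv2.INTER_CUBIC))
E
```

```text
(no output)
```

View pics/z1.png

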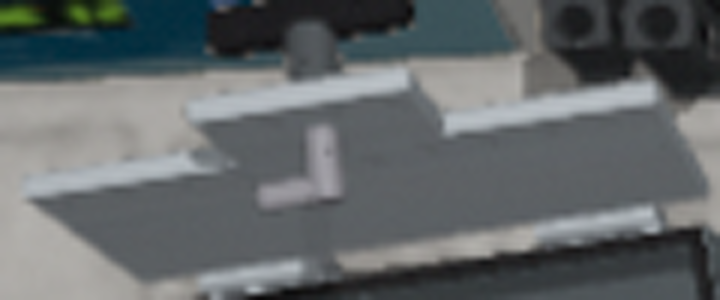

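View pics/z2.png

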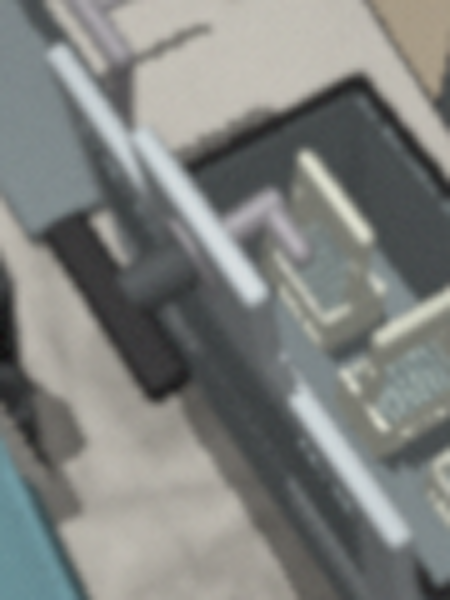

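```bash
python3 - <<'E'
from h import *
f=lambda x,y:(105+x/6,140+y/6); g=lambda x,y:(255+x/5,230+y/5)
for a,b in (((300,97),(200,216)),((190,112),(256,292)),((410,82),(145,142))):
    P,e=tri(f(*a),g(*b)); d=P-HG; print(P.round(4),round(e,4),'box',(d@BX).round(4),(d@BYV).round(4),d[2].round(4),'th',np.arctan2(d[2],-d@BX))
    P=onz('top',f(*a),.303); print('  onz',P.round(4))
c=HG+.031*BX-.02*BYV
th=1.75;u=np.array([0,0,1])*np.sin(th)-BX*np.cos(th)
n=BX*np.sin(th)+np.array([0,0,1])*np.cos(th)
tgt=HG+u*.187+n*.005-.02*BYV
print('tgt',tgt)
Rt=down(BY)@Ro.from_rotvec([0,0,.18]).as_matrix()
go(tgt-u*-.10,Rt)
E
```

```text
[0.5542 0.3063 0.2957] 0.0015 box 0.034 0.0003 0.1857 th 1.7518734518834183
  onz [0.5538 0.304  0.303 ]
[0.55   0.343  0.3011] 0.0005 box 0.0344 0.0372 0.1911 th 1.749025802655198
  onz [0.5496 0.3426 0.303 ]
[0.5586 0.2687 0.2913] 0.0027 box 0.0337 -0.0376 0.1813 th 1.7548141825819359
  onz [0.5581 0.2655 0.303 ]
tgt [0.56088674 0.28666611 0.29311414]
shift [-0.0222 -0.11   -0.2605] turn [0.147  1.5702 0.1466] n 14 perrow [-0.0016 -0.0079 -0.0186] [0.0105 0.1122 0.0105]
```

```bash
python3 -m creep '[[[0,-0.03,0,0,0.12,0],[0,-0.03,0,0,0.12,0],[0,-0.03,0,0,0.12,0],[0,-0.02,0,0,0.12,0],[0,-0.01,0,0,0.12,0],[0,0,0,0,0.12,0],[0,0,0,0,0.12,0],[0,0,0,0,0.12,0],[0,0,0,0,0.12,0],[0,0,0,0,0.12,0],[0,0,0,0,0.12,0],[0,0,0,0,0.12,0],[0,0,0,0,0.12,0]]]' 0.03 25
python3 -c "
from h import *
say();th=1.75;u=np.array([0,0,1])*np.sin(th)-BX*np.cos(th)
n=BX*np.sin(th)+np.array([0,0,1])*np.cos(th)
tgt=HG+u*.187+n*.005-.02*BYV
Rt=down(BY)@Ro.from_rotvec([0,0,.18]).as_matrix()
go(tgt+u*.10,Rt)"
```

```text
time: 36.83
tcp_pos: [0.323, 0.2771, 0.3971]
orientation: [-1.578, -0.058, 0.062]
wrist_force: [0.6, 0.1, -0.2]
width: 0.32
t 36.83 p [0.323  0.2771 0.3971] x [ 0.997  0.077 -0.003] y [-0.002 -0.008 -1.   ] F [ 0.6  0.1 -0.2] w 30.0 j [ 0.58 -0.15  1.24 -0.01  2.05  0.5 ]
shift [ 0.2558  0.005  -0.0078] turn [ 0.0038 -0.0479  0.177 ] n 7 perrow [ 0.0365  0.0007 -0.0011] [ 0.0005 -0.0068  0.0253]
```

```bash
python3 -m creep '[[[0.035,0,-0.001,0,-0.025,0],[0.035,0,-0.002,0,-0.025,0],[0.035,0,-0.002,0,0,0],[0.035,0,-0.002,0,0,0.03],[0.035,0,-0.002,0,0,0.03],[0.035,-0.003,-0.001,0,0,0.04],[0.03,-0.005,-0.001,0,0,0.04],[0.01,-0.005,0,0,0,0.03]]]'
python3 -c "
from h import *
say();th=1.75;u=np.array([0,0,1])*np.sin(th)-BX*np.cos(th)
n=BX*np.sin(th)+np.array([0,0,1])*np.cos(th)
tgt=HG+u*.187+n*.005-.02*BYV
Rt=down(BY)@Ro.from_rotvec([0,0,.18]).as_matrix()
go(tgt+u*.05,Rt)"
```

```text
time: 37.5
tcp_pos: [0.5851, 0.2941, 0.3974]
orientation: [-1.582, 0.043, 0.24]
wrist_force: [1.3, -1.3, -0.2]
width: 0.316
t 37.5 p [0.5851 0.2941 0.3974] x [ 0.976  0.123 -0.18 ] y [-0.177 -0.029 -0.984] F [ 1.3 -1.3 -0.2] w 29.7 j [0.36 0.57 0.4  0.05 2.35 0.27]
shift [-0.0059  0.0571 -0.004 ] turn [ 0.0072  0.0012 -0.0006] n 2 perrow [-0.0029  0.0286 -0.002 ] [ 0.0036  0.0006 -0.0003]
```

```bash
python3 -m creep '[[[-0.003,0.02,-0.002,0,0,0],[-0.003,0.02,-0.002,0,0,0],[0,0.015,0,0,0,0],[0,0,0,0,0,0]]]'
python3 -c "
from h import *
say();th=1.75;u=np.array([0,0,1])*np.sin(th)-BX*np.cos(th)
n=BX*np.sin(th)+np.array([0,0,1])*np.cos(th)
tgt=HG+u*.187+n*.005-.02*BYV
Rt=down(BY)@Ro.from_rotvec([0,0,.18]).as_matrix()
go(tgt,Rt)
im=snapshot('scene');cv2.imwrite('pics/aa.png',cv2.resize(im[190:340,230:380],None,fx=4,fy=4,interpolation=cv2.INTER_CUBIC))"
```

```text
time: 37.83
tcp_pos: [0.5882, 0.2884, 0.3247]
orientation: [-1.585, 0.057, 0.243]
wrist_force: [-0.3, -0.8, -0.2]
width: 0.319
t 37.83 p [0.5882 0.2884 0.3247] x [ 0.975  0.115 -0.19 ] y [-0.188 -0.032 -0.982] F [-0.3 -0.8 -0.2] w 30.0 j [0.35 0.51 0.64 0.04 2.18 0.25]
shift [-0.0209  0.0362  0.0018] turn [ 0.009  -0.0068 -0.0114] n 2 perrow [-0.0104  0.0181  0.0009] [ 0.0045 -0.0034 -0.0057]
```

View pics/aa.png

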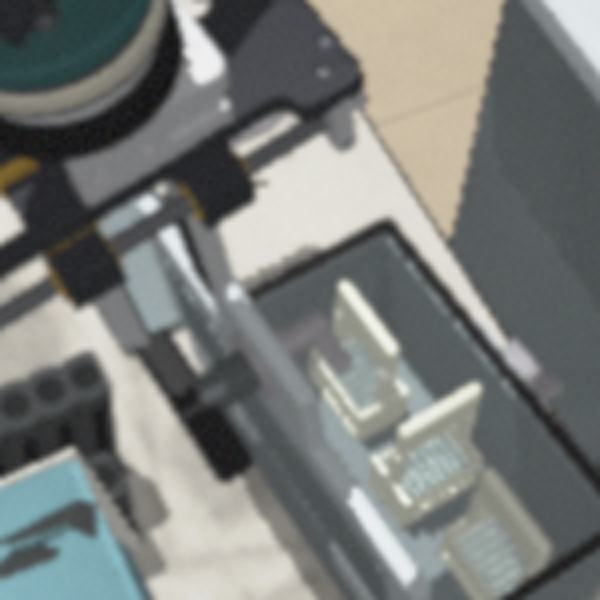

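```bash
python3 -m creep '[[[-0.012,-0.003,0,0.005,0,-0.005],[-0.009,0,0.001,0.005,0,-0.005],[0,0,0,0,0,0]]]'
python3 -c "
from h import *
say();th=1.75;u=np.array([0,0,1])*np.sin(th)-BX*np.cos(th)
n=BX*np.sin(th)+np.array([0,0,1])*np.cos(th)
tgt=HG+u*.187+n*.005-.02*BYV
Rt=down(BY)@Ro.from_rotvec([0,0,.18]).as_matrix()
go(tgt,Rt)"
```

```text
time: 38.13
tcp_pos: [0.5693, 0.2865, 0.3322]
orientation: [-1.575, 0.052, 0.234]
wrist_force: [0.1, -0.2, 0.6]
width: 0.317
t 38.13 p [0.5693 0.2865 0.3322] x [ 0.977  0.114 -0.181] y [-0.18  -0.021 -0.984] F [ 0.1 -0.2  0.6] w 29.8 j [0.35 0.45 0.71 0.05 2.16 0.26]
shift [-0.0011  0.04    0.0011] turn [-0.0011 -0.008  -0.0018] n 1 perrow [-0.0011  0.04    0.0011] [-0.0011 -0.008  -0.0018]
```

```bash
python3 -m creep '[[[-0.002,0.012,0,0,0,0],[-0.002,0.012,0,0,0,0],[-0.002,0.01,0,0,0,0],[0,0.006,0,0,0,0]]]'
python3 -c "
from h import *
say();th=1.75;u=np.array([0,0,1])*np.sin(th)-BX*np.cos(th)
n=BX*np.sin(th)+np.array([0,0,1])*np.cos(th)
tgt=HG+u*.187+n*.005-.02*BYV
Rt=down(BY)@Ro.from_rotvec([0,0,.18]).as_matrix()
go(tgt,Rt)
im=snapshot('scene');cv2.imwrite('pics/ab.png',cv2.resize(im[190:340,230:380],None,fx=4,fy=4,interpolation=cv2.INTER_CUBIC))"
```

```text
time: 38.47
tcp_pos: [0.5589, 0.2854, 0.3009]
orientation: [-1.572, 0.04, 0.222]
wrist_force: [0.7, -0.1, -0.5]
width: 0.32
t 38.47 p [0.5589 0.2854 0.3009] x [ 0.98   0.114 -0.166] y [-0.165 -0.017 -0.986] F [ 0.7 -0.1 -0.5] w 30.1 j [0.36 0.39 0.84 0.05 2.07 0.26]
shift [0.0034 0.0073 0.0011] turn [-0.0041 -0.0075  0.0135] n 1 perrow [0.0034 0.0073 0.0011] [-0.0041 -0.0075  0.0135]
```

View pics/ab.png

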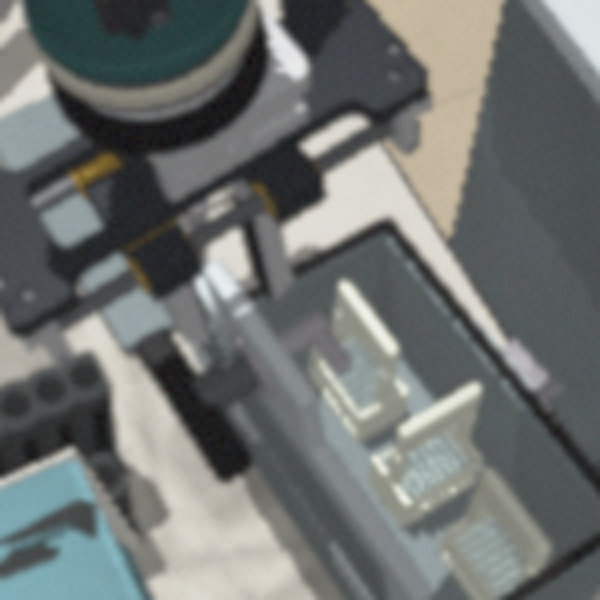

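```bash
python3 -m creep '[[[0.003,0.007,0,0,0,0.01],[0,0.003,0,0,0,0],[0,0.001,0,0,0,0],[0,0,0,0,0,0],[0,0,0,0,0,0],[0,0,0,0,0,0]]]' 0 25
python3 -c "
from h import *
say()"
```

```text
time: 39.02
tcp_pos: [0.5578, 0.2853, 0.2911]
orientation: [-1.572, 0.052, 0.238]
wrist_force: [-2.1, -0.5, -0.8]
width: 0.107
t 39.02 p [0.5578 0.2853 0.2911] x [ 0.976  0.117 -0.184] y [-0.183 -0.019 -0.983] F [-2.1 -0.5 -0.8] w 10.0 j [0.36 0.4  0.85 0.05 2.07 0.26]
```

Width 10.0 mm equals the lid's thickness, so the lip is gripped. I swing it forward along its arc.

```bash
python3 -m creep '[[[-0.009,0,0,0,0,-0.05],[-0.009,0,0,0,0,-0.05],[-0.009,0,0,0,0,-0.05],[-0.009,0,0,0,0,-0.05]]]' - 35
python3 -c "
from h import *
say();s,p,R=st();d=p-HG;print('th',np.arctan2(d[2],-d@BX),np.hypot(d[2],d@BX))"
```

```text
time: 39.35
tcp_pos: [0.5261, 0.2811, 0.2942]
orientation: [-1.564, -0.108, 0.074]
wrist_force: [-1.3, 0.1, 1.6]
width: 0.105
t 39.35 p [0.5261 0.2811 0.2942] x [0.993 0.116 0.022] y [ 0.021  0.006 -1.   ] F [-1.3  0.1  1.6] w 9.8 j [ 0.4   0.17  1.12 -0.    1.82  0.28]
th 1.5871125391191534 0.18418082759158885
```

```bash
python3 -m creep '[[[-0.0093,0,0,0,0,-0.05],[-0.0093,0,0,0,0,-0.05],[-0.0093,0,0,0,0,-0.05],[-0.0093,0,0,0,0,-0.05],[-0.0093,0,0,0,0,-0.05],[-0.0093,0,0,0,0,-0.05]]]'
python3 -c "
from h import *
say();s,p,R=st();d=p-HG;print('th',np.arctan2(d[2],-d@BX),np.hypot(d[2],d@BX),'tool',np.arctan2(-R[2,1],R[:,1]@BX))"
```

```text
time: 39.85
tcp_pos: [0.4672, 0.2738, 0.2864]
orientation: [-1.529, -0.348, -0.168]
wrist_force: [1.0, 0.4, -2.0]
width: 0.104
t 39.85 p [0.4672 0.2738 0.2864] x [0.94  0.109 0.325] y [ 0.322  0.043 -0.946] F [ 1.   0.4 -2. ] w 9.8 j [ 0.5  -0.16  1.51 -0.12  1.48  0.37]
th 1.2618039343084209 0.18511994218306624 tool 1.2401280932475123
```

```bash
python3 -m creep '[[[-0.0093,0,0,0,0,-0.05],[-0.0093,0,0,0,0,-0.05],[-0.0093,0,0,0,0,-0.05],[-0.0093,0,0,0,0,-0.05],[-0.0093,0,0,0,0,-0.05],[-0.0093,0,0,0,0,-0.05],[-0.0093,0,0,0,0,-0.05],[-0.0093,0,0,0,0,-0.05]]]'
python3 -c "
from h import *
say();s,p,R=st();d=p-HG;print('th',np.arctan2(d[2],-d@BX),np.hypot(d[2],d@BX),'tool',np.arctan2(-R[2,1],R[:,1]@BX))"
```

```text
time: 40.52
tcp_pos: [0.3999, 0.2654, 0.2487]
orientation: [-1.437, -0.666, -0.496]
wrist_force: [2.1, -0.6, -3.5]
width: 0.106
t 40.52 p [0.3999 0.2654 0.2487] x [0.727 0.081 0.682] y [ 0.676  0.086 -0.732] F [ 2.1 -0.6 -3.5] w 9.9 j [ 0.75 -0.52  1.98 -0.47  1.08  0.73]
th 0.8409052882502109 0.18616592236702054 tool 0.8207707570063653
```

```bash
python3 -m creep '[[[-0.0093,0,0,0,0,-0.05],[-0.0093,0,0,0,0,-0.05],[-0.0093,0,0,0,0,-0.05]]]'
python3 -c "
from h import *
say();s,p,R=st();d=p-HG;print('th',np.arctan2(d[2],-d@BX),np.hypot(d[2],d@BX),'tool',np.arctan2(-R[2,1],R[:,1]@BX))"
```

```text
time: 40.77
tcp_pos: [0.3796, 0.2628, 0.2278]
orientation: [-1.389, -0.784, -0.619]
wrist_force: [6.8, -1.4, -5.8]
width: 0.102
t 40.77 p [0.3796 0.2628 0.2278] x [0.612 0.066 0.788] y [ 0.782  0.1   -0.615] F [ 6.8 -1.4 -5.8] w 9.6 j [ 0.89 -0.6   2.14 -0.71  0.98  0.99]
th 0.6837310300230669 0.18649331282760817 tool 0.6628075047916945
```

```bash
python3 -m creep '[[[-0.0093,0,0,0,0,-0.05],[-0.0093,0,0,0,0,-0.05]]]'
python3 -c "
from h import *
say();s,p,R=st();d=p-HG;print('th',np.arctan2(d[2],-d@BX),np.hypot(d[2],d@BX),'tool',np.arctan2(-R[2,1],R[:,1]@BX))"
python3 -m creep '[[[0,0,0,0,0,0],[0,0,0,0,0,0],[0,-0.01,0,0,0,0],[0,-0.015,0,0,0,0]]]' 0.04
python3 -c "
from h import *
say()"
```

```text
time: 40.93
tcp_pos: [0.368, 0.2614, 0.2122]
orientation: [-1.353, -0.861, -0.7]
wrist_force: [13.2, 0.8, -9.8]
width: 0.101
t 40.93 p [0.368  0.2614 0.2122] x [0.526 0.055 0.849] y [ 0.842  0.108 -0.529] F [13.2  0.8 -9.8] w 9.5 j [ 0.98 -0.62  2.24 -0.91  0.95  1.2 ]
th 0.5788971281915779 0.18672517707433348 tool 0.5572711924364059
time: 41.27
tcp_pos: [0.345, 0.2576, 0.2204]
orientation: [-1.359, -0.86, -0.691]
wrist_force: [0.2, -0.8, 0.3]
width: 0.35
t 41.27 p [0.345  0.2576 0.2204] x [0.532 0.061 0.844] y [ 0.838  0.106 -0.536] F [ 0.2 -0.8  0.3] w 32.9 j [ 1.06 -0.66  2.24 -0.9   1.04  1.2 ]
```

```bash
python3 -m creep '[[[0.002,-0.015,0,0,0,0],[0.015,-0.015,0,0,0,0],[0.025,-0.02,0,0,0,0],[0.025,-0.02,0,0,0,0.05],[0.025,-0.02,0,0,0,0.1]]]'
python3 -c "
from h import *
say();s,p,R=st();go(HG-.18*BX+[0,0,.3],down(BY))"
```

```text
time: 41.68
tcp_pos: [0.3167, 0.2542, 0.3479]
orientation: [-1.412, -0.744, -0.556]
wrist_force: [0.9, 0.0, 0.3]
width: 0.426
t 41.68 p [0.3167 0.2542 0.3479] x [0.662 0.085 0.744] y [ 0.738  0.098 -0.668] F [0.9 0.  0.3] w 40.0 j [ 1.03 -0.68  1.91 -0.64  1.36  0.86]
shift [ 0.065  -0.0204  0.022 ] turn [-0.0042  0.0048  0.8397] n 7 perrow [ 0.0093 -0.0029  0.0031] [-0.0006  0.0007  0.12  ]
```

```bash
cat >> h.py <<'E'
def bar(th,off=0,n0=.054):
    z=np.array([0,0,1]);u=-BX*np.cos(th)+z*np.sin(th);n=BX*np.sin(th)+z*np.cos(th)
    return HG+.163*u+(n0+off)*n, down(BY)@Ro.from_rotvec([0,0,th]).as_matrix()
E
python3 -m creep '[[[0.01,0,0,0,0,0.12],[0.01,0,0.003,0,0,0.12],[0.01,0,0.003,0,0,0.12],[0.01,0,0.003,0,0,0.12],[0.01,0,0.003,0,0,0.12],[0.01,0,0.003,0,0,0.12],[0.01,0,0.003,0,0,0.12]]]' 0.045
python3 -c "
from h import *
say();print(bar(.55));go(*bar(.55,.1))
im=snapshot('scene');cv2.imwrite('pics/ac.png',cv2.resize(im[190:360,250:420],None,fx=3.5,fy=3.5,interpolation=cv2.INTER_CUBIC))"
```

```text
time: 42.27
tcp_pos: [0.3803, 0.2844, 0.4241]
orientation: [-1.515, -0.13, 0.105]
wrist_force: [-0.6, -0.1, -0.6]
width: 0.479
t 42.27 p [0.3803 0.2844 0.4241] x [0.989 0.149 0.02 ] y [ 0.012  0.053 -0.999] F [-0.6 -0.1 -0.6] w 45.1 j [ 0.49 -0.06  1.11  0.05  2.06  0.36]
(array([0.41056872, 0.28808531, 0.24123434]), array([[ 0.84597871, -0.51867396, -0.12368247],
       [ 0.10544234, -0.06464725,  0.99232185],
       [-0.52268723, -0.85252452,  0.        ]]))
shift [ 0.0808  0.099  -0.0072] turn [-0.0424  0.04    0.5693] n 5 perrow [ 0.0162  0.0198 -0.0014] [-0.0085  0.008   0.1139]
```

View pics/ac.png

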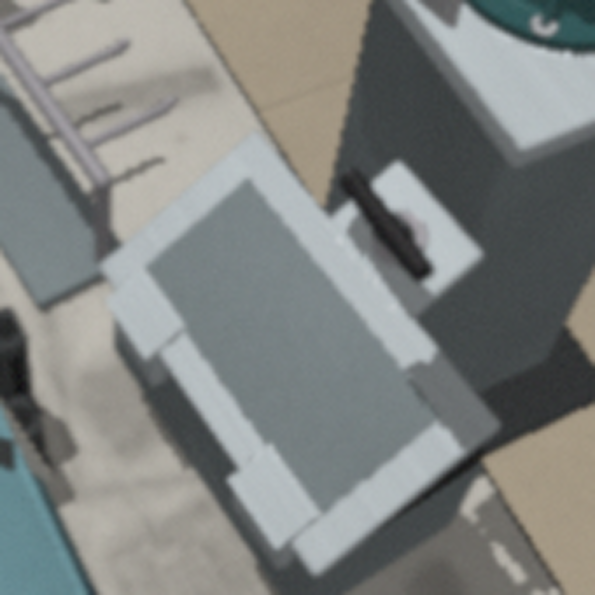

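```bash
python3 -m creep '[[[0.02,0.01,0,-0.01,0.01,0.11],[0.02,0.01,-0.002,-0.01,0.01,0.11],[0.02,0,-0.002,-0.01,0.01,0.11],[0.02,0,-0.002,-0.01,0,0.11],[0.02,0,0,0,0,0.11]]]'
python3 -c "
from h import *
z=np.array([0,0,1]);B=bar(.55,0,.057)[0];q=proj('scene',B);print((q-[250,190])*3.5)
say();go(*bar(.55,.06))
"
```

```text
time: 42.73
tcp_pos: [0.4884, 0.291, 0.3877]
orientation: [-1.542, 0.32, 0.528]
wrist_force: [0.6, 1.4, -0.2]
width: 0.481
[370.82046199 219.95479035]
t 42.73 p [0.4884 0.291  0.3877] x [ 0.85   0.122 -0.513] y [-0.511 -0.049 -0.858] F [ 0.6  1.4 -0.2] w 45.2 j [0.36 0.56 0.52 0.25 2.57 0.4 ]
shift [0.0094 0.1057 0.005 ] turn [-0.0144  0.0158  0.011 ] n 3 perrow [0.0031 0.0352 0.0017] [-0.0048  0.0053  0.0037]
```

```bash
python3 - <<'E'
from h import *
z=np.array([0,0,1])
for th in (.35,.4,.45,.5,.55):
    u=-BX*np.cos(th)+z*np.sin(th);n=BX*np.sin(th)+z*np.cos(th)
    print(th,[((proj('scene',HG+a*u+b*n)-[250,190])*3.5).round(0) for a,b in ((.163,.057),(.194,.01))],'seen bar (388,222) lip (440,206)')
im=snapshot('top');cv2.imwrite('pics/ad.png',cv2.resize(im[130:290,100:260],None,fx=3.5,fy=3.5,interpolation=cv2.INTER_CUBIC))
im=snapshot('scene');cv2.imwrite('pics/ae.png',cv2.resize(im[190:360,250:420],None,fx=3.5,fy=3.5,interpolation=cv2.INTER_CUBIC))
E
```

```text
0.35 [array([398., 224.]), array([446., 221.])] seen bar (388,222) lip (440,206)
0.4 [array([392., 222.]), array([444., 216.])] seen bar (388,222) lip (440,206)
0.45 [array([386., 221.]), array([441., 212.])] seen bar (388,222) lip (440,206)
0.5 [array([378., 220.]), array([438., 207.])] seen bar (388,222) lip (440,206)
0.55 [array([371., 220.]), array([433., 204.])] seen bar (388,222) lip (440,206)
```

View pics/ae.png

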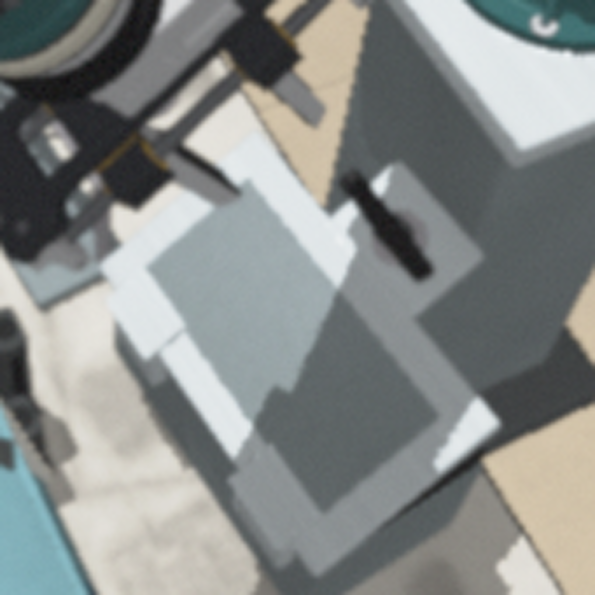

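```bash
python3 -c "
from h import *
go(*bar(.47,.05))"
```

```text
shift [-0.0139  0.1153  0.005 ] turn [-0.0109  0.006  -0.0989] n 3 perrow [-0.0046  0.0384  0.0017] [-0.0036  0.002  -0.033 ]
```

```bash
python3 -m creep '[[[-0.006,0.02,0.001,0,0,-0.035],[-0.006,0.025,0.002,-0.01,0,-0.035],[-0.005,0.025,0.002,0,0,-0.03],[0,0.025,0,0,0,0],[0,0,0,0,0,0]]]'
python3 -c "
from h import *
say();go(*bar(.47,.03))
im=snapshot('scene');cv2.imwrite('pics/af.png',cv2.resize(im[190:360,250:420],None,fx=3.5,fy=3.5,interpolation=cv2.INTER_CUBIC))"
```

```text
time: 43.25
tcp_pos: [0.4483, 0.2904, 0.2756]
orientation: [-1.555, 0.273, 0.471]
wrist_force: [-0.0, 1.1, -1.6]
width: 0.479
t 43.25 p [0.4483 0.2904 0.2756] x [ 0.882  0.116 -0.456] y [-0.453 -0.047 -0.89 ] F [-0.   1.1 -1.6] w 45.0 j [0.39 0.37 0.99 0.16 2.23 0.33]
shift [-0.0228  0.0306  0.0022] turn [-0.0093  0.0064 -0.0032] n 1 perrow [-0.0228  0.0306  0.0022] [-0.0093  0.0064 -0.0032]
```

View pics/af.png

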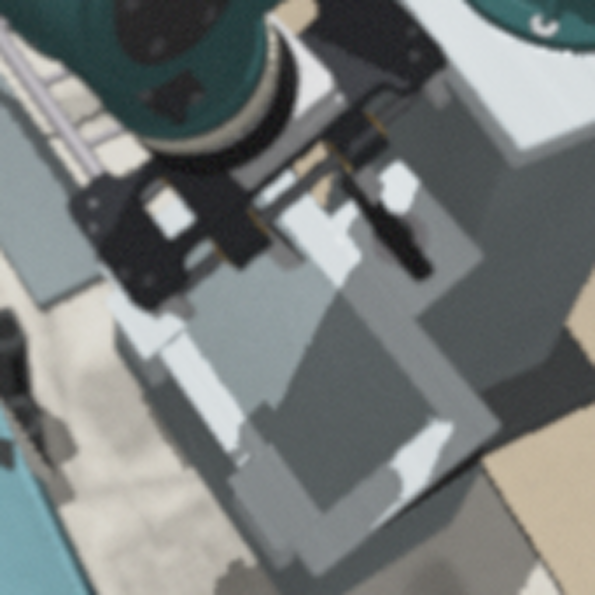

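```bash
python3 -m creep '[[[-0.012,0.003,0.001,0,0,0],[-0.011,0.004,0.001,-0.008,0.005,0],[0,0.005,0,0,0,0],[0,0,0,0,0,0]]]'
python3 -c "
from h import *
say();go(*bar(.47,.0))
im=snapshot('scene');cv2.imwrite('pics/ag.png',cv2.resize(im[190:310,290:410],None,fx=5,fy=5,interpolation=cv2.INTER_CUBIC))
im=snapshot('top');cv2.imwrite('pics/ah.png',cv2.resize(im[170:290,110:260],None,fx=5,fy=5,interpolation=cv2.INTER_CUBIC))"
```

```text
time: 43.63
tcp_pos: [0.4295, 0.2903, 0.2876]
orientation: [-1.556, 0.255, 0.449]
wrist_force: [0.0, -0.4, -0.3]
width: 0.479
t 43.63 p [0.4295 0.2903 0.2876] x [ 0.894  0.115 -0.433] y [-0.431 -0.043 -0.901] F [ 0.  -0.4 -0.3] w 45.0 j [0.4  0.32 1.03 0.16 2.22 0.35]
shift [-0.0022  0.0628 -0.0005] turn [-0.0106  0.0037  0.0224] n 2 perrow [-0.0011  0.0314 -0.0003] [-0.0053  0.0019  0.0112]
```

View pics/ag.png

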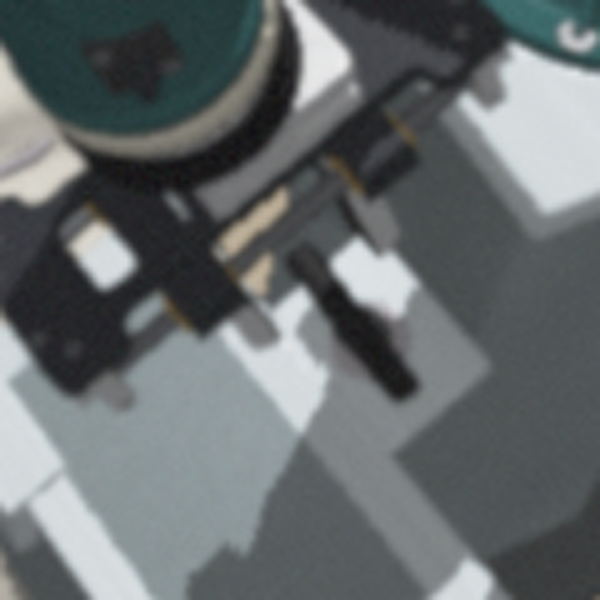

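View pics/ah.png

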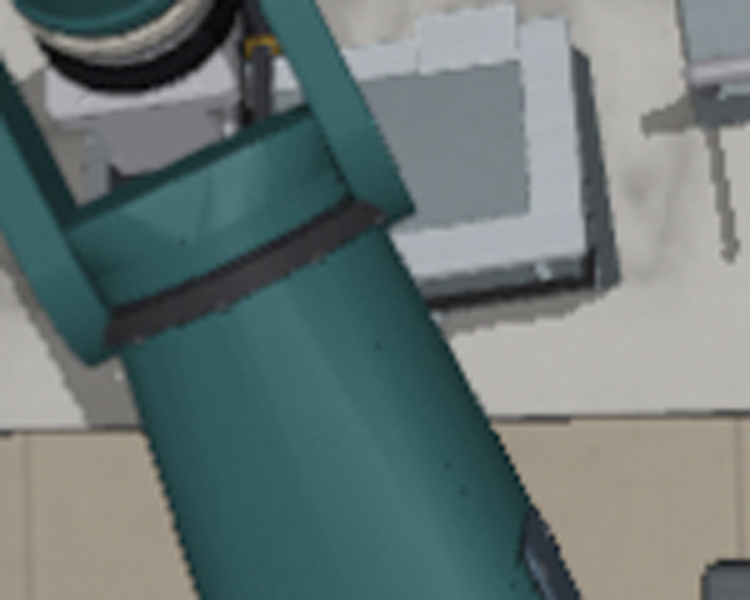

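```bash
python3 -m creep '[[[-0.002,0.015,0,-0.01,0,0.01],[-0.001,0.02,0,0,0,0.01],[-0.001,0.015,0,0,0,0],[0,0.006,0,0,0,0],[0,0,0,0,0,0]]]'
python3 -c "
from h import *
say();go(*bar(.47,.0))
im=snapshot('scene');cv2.imwrite('pics/ai.png',cv2.resize(im[190:310,290:410],None,fx=5,fy=5,interpolation=cv2.INTER_CUBIC))"
```

```text
time: 44.15
tcp_pos: [0.4054, 0.2879, 0.2407]
orientation: [-1.562, 0.262, 0.458]
wrist_force: [-1.0, -0.1, -0.3]
width: 0.477
t 44.15 p [0.4054 0.2879 0.2407] x [ 0.89   0.115 -0.442] y [-0.439 -0.051 -0.897] F [-1.  -0.1 -0.3] w 44.8 j [0.41 0.28 1.17 0.15 2.13 0.34]
shift [-0.0006  0.01   -0.0005] turn [-0.0039  0.0039  0.0121] n 1 perrow [-0.0006  0.01   -0.0005] [-0.0039  0.0039  0.0121]
```

View pics/ai.png

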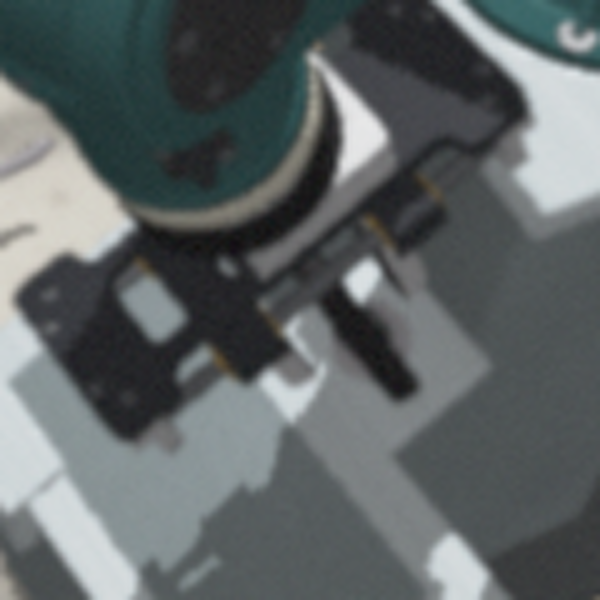

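```bash
python3 -m creep '[[[-0.001,0.007,0,0,0,0.01],[0,0.004,0,0,0,0],[0,0.001,0,0,0,0],[0,0,0,0,0,0],[0,0,0,0,0,0],[0,0,0,0,0,0],[0,0,0,0,0,0],[0,0,0,0,0,0]]]' 0 25
python3 -c "
from h import *
say();go(*bar(.47,.0))"
```

```text
time: 44.87
tcp_pos: [0.4, 0.2875, 0.2326]
orientation: [-1.56, 0.269, 0.466]
wrist_force: [-1.4, 0.2, -0.2]
width: 0.186
t 44.87 p [0.4    0.2875 0.2326] x [ 0.885  0.115 -0.451] y [-0.448 -0.051 -0.893] F [-1.4  0.2 -0.2] w 17.5 j [0.41 0.27 1.2  0.16 2.12 0.34]
shift [ 0.0006  0.0004 -0.0007] turn [-0.0049  0.0048  0.0025] n 1 perrow [ 0.0006  0.0004 -0.0007] [-0.0049  0.0048  0.0025]
```

```bash
python3 -m creep '[[[0,0,0,0,0,0],[0,0,0,0,0,0]]]'
python3 -c "
from h import *
say()"
```

```text
time: 45.03
tcp_pos: [0.4, 0.2875, 0.2326]
orientation: [-1.56, 0.269, 0.466]
wrist_force: [-1.9, -1.1, -0.2]
width: 0.187
t 45.03 p [0.4    0.2875 0.2326] x [ 0.885  0.115 -0.451] y [-0.448 -0.051 -0.893] F [-1.9 -1.1 -0.2] w 17.6 j [0.41 0.27 1.2  0.16 2.12 0.34]
```

```bash
python3 -m creep '[[[0,0,0,0,0,0],[0,0,0,0,0,0],[0,-0.004,0,0,0,0],[0,-0.003,0,0,0,0],[0,0,0,0,0,0]]]' 0.035
python3 -c "
from h import *
say();go(*bar(.47,.0))"
python3 -m creep '[[[0,0,0,0,0,0],[0,0,0,0,0,0],[0,0,0,0,0,0],[0,0,0,0,0,0],[0,0,0,0,0,0],[0,0,0,0,0,0],[0,0,0,0,0,0]]]' 0 30
python3 -c "
from h import *
say();go(*bar(.47,.0))"
```

```text
time: 45.45
tcp_pos: [0.4053, 0.2882, 0.2398]
orientation: [-1.56, 0.265, 0.461]
wrist_force: [-1.0, 0.4, 1.1]
width: 0.371
t 45.45 p [0.4053 0.2882 0.2398] x [ 0.888  0.115 -0.446] y [-0.443 -0.049 -0.895] F [-1.   0.4  1.1] w 34.9 j [0.41 0.28 1.17 0.16 2.13 0.34]
shift [-0.0009  0.0092 -0.0009] turn [-0.0061  0.0042  0.0081] n 1 perrow [-0.0009  0.0092 -0.0009] [-0.0061  0.0042  0.0081]
time: 46.03
tcp_pos: [0.4049, 0.2882, 0.2409]
orientation: [-1.559, 0.265, 0.462]
wrist_force: [-0.2, -1.1, 1.5]
width: 0.14
t 46.03 p [0.4049 0.2882 0.2409] x [ 0.888  0.115 -0.446] y [-0.443 -0.049 -0.895] F [-0.2 -1.1  1.5] w 13.2 j [0.41 0.28 1.17 0.16 2.13 0.34]
shift [-0.0001  0.01   -0.0009] turn [-0.0063  0.0044  0.0076] n 1 perrow [-0.0001  0.01   -0.0009] [-0.0063  0.0044  0.0076]
```

```bash
python3 -m creep '[[[-0.003,0.008,0,0,0,-0.05],[-0.003,0.0082,0,0,0,-0.05],[-0.003,0.0082,0,0,0,-0.05],[-0.003,0.0082,0,0,0,-0.05],[-0.003,0.0082,0,0,0,-0.05]]]' - 40
python3 -c "
from h import *
say();go(*bar(.25,.01));go(*bar(.2,.01))"
```

```text
time: 46.45
tcp_pos: [0.376, 0.2846, 0.2083]
orientation: [-1.567, 0.066, 0.263]
wrist_force: [-1.8, -0.1, 0.9]
width: 0.139
t 46.45 p [0.376  0.2846 0.2083] x [ 0.97   0.123 -0.208] y [-0.207 -0.018 -0.978] F [-1.8 -0.1  0.9] w 13.0 j [0.47 0.05 1.44 0.08 1.84 0.36]
shift [ 0.0025 -0.0047 -0.0008] turn [-0.0078  0.0026  0.0407] n 1 perrow [ 0.0025 -0.0047 -0.0008] [-0.0078  0.0026  0.0407]
shift [-0.0008  0.0034 -0.0008] turn [-0.0079  0.0024 -0.0093] n 1 perrow [-0.0008  0.0034 -0.0008] [-0.0079  0.0024 -0.0093]
```

```bash
python3 -m creep '[[[-0.003,0.0082,0,0,0,-0.05],[-0.003,0.0082,0,0,0,-0.05],[-0.003,0.0082,0,0,0,-0.05]]]'
python3 -c "
from h import *
say();go(*bar(.03,.01))"
```

```text
time: 46.7
tcp_pos: [0.3626, 0.2829, 0.1851]
orientation: [-1.562, -0.058, 0.138]
wrist_force: [-0.9, 0.0, 0.0]
width: 0.144
t 46.7 p [0.3626 0.2829 0.1851] x [ 0.991  0.125 -0.051] y [-0.051  0.003 -0.999] F [-0.9  0.   0. ] w 13.5 j [ 0.52 -0.08  1.6   0.03  1.66  0.4 ]
shift [-0.0017  0.0064 -0.0008] turn [-0.0089  0.0011 -0.0206] n 1 perrow [-0.0017  0.0064 -0.0008] [-0.0089  0.0011 -0.0206]
```

```bash
python3 -m creep '[[[-0.002,0.006,0,-0.005,0,-0.03],[-0.001,0.004,0,0,0,-0.02],[0,0.003,0,0,0,0]]]'
python3 -c "
from h import *
say();go(*bar(.03,.01));go(*bar(.0,.01))"
```

```text
time: 46.95
tcp_pos: [0.3572, 0.2823, 0.1717]
orientation: [-1.563, -0.105, 0.095]
wrist_force: [-2.4, -0.9, 4.7]
width: 0.135
t 46.95 p [0.3572 0.2823 0.1717] x [0.992 0.127 0.007] y [ 0.006  0.006 -1.   ] F [-2.4 -0.9  4.7] w 12.7 j [ 0.54 -0.12  1.66  0.    1.59  0.42]
shift [ 0.0034 -0.0072 -0.0008] turn [-0.0047  0.0031  0.0366] n 1 perrow [ 0.0034 -0.0072 -0.0008] [-0.0047  0.0031  0.0366]
shift [ 0.0014 -0.0023 -0.0008] turn [-0.0047  0.003   0.0066] n 1 perrow [ 0.0014 -0.0023 -0.0008] [-0.0047  0.003   0.0066]
```

```bash
python3 -m creep '[[[0,0.004,0,0,0,0],[0,0.004,0,0,0,0],[0,0.004,0,0,0,0]]]'
python3 -c "
from h import *
say();
im=snapshot('scene');cv2.imwrite('pics/aj.png',cv2.resize(im[190:360,250:420],None,fx=3.5,fy=3.5,interpolation=cv2.INTER_CUBIC))"
```

```text
time: 47.2
tcp_pos: [0.356, 0.282, 0.1668]
orientation: [-1.562, -0.105, 0.095]
wrist_force: [-7.6, -4.2, 18.1]
width: 0.142
t 47.2 p [0.356  0.282  0.1668] x [0.992 0.127 0.007] y [ 0.006  0.006 -1.   ] F [-7.6 -4.2 18.1] w 13.4 j [ 0.54 -0.12  1.67  0.    1.58  0.42]
```

View pics/aj.png

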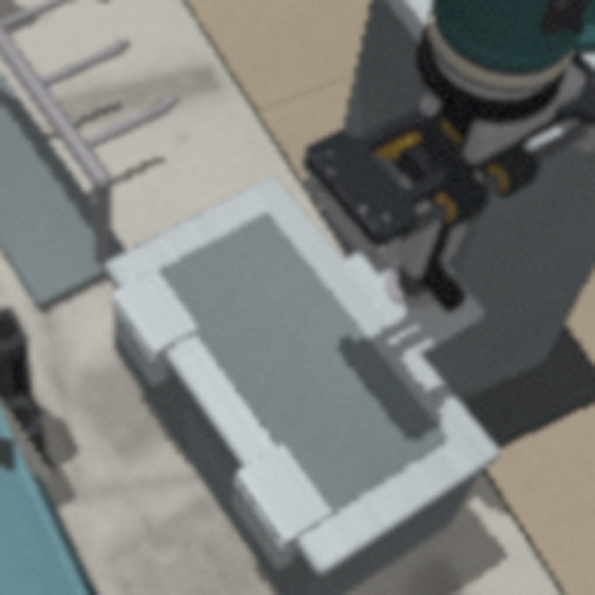

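```bash
python3 -m creep '[[[0,0.001,0,0,0.08,0],[0,0.002,0,0,0.1,0],[0,0.002,0,0,0.1,0],[0,0.002,0,0,0.1,0],[0,0.002,0,0,0.1,0],[0,0.001,0,0,0.1,0]]]'
python3 -c "
from h import *
say();s,p,R=st();print('ang',np.arctan2(R[1,0],R[0,0]), s['torque'])"
```

```text
time: 47.75
tcp_pos: [0.3571, 0.2818, 0.1691]
orientation: [-1.528, 0.37, -0.378]
wrist_force: [-2.6, -1.7, 3.7]
width: 0.141
t 47.75 p [0.3571 0.2818 0.1691] x [ 0.888 -0.46   0.002] y [ 0.007  0.008 -1.   ] F [-2.6 -1.7  3.7] w 13.3 j [ 0.54 -0.12  1.67  0.    1.58  1.02]
ang -0.4774376060193407 [-0.38080659  0.44015401  0.09766085]
```

```bash
python3 -m creep '[[[0,0.002,0,0,0.1,0],[0,0.002,0,0,0.1,0],[0,0.002,0,0,0.1,0],[0,0.002,0,0,0.1,0],[0,0.002,0,0,0.1,0]]]' - 50
python3 -c "
from h import *
say();s,p,R=st();print('ang',np.arctan2(R[1,0],R[0,0]), s['torque'])"
```

```text
time: 48.17
tcp_pos: [0.357, 0.2814, 0.1669]
orientation: [-1.418, 0.779, -0.779]
wrist_force: [-4.2, -2.0, 9.7]
width: 0.14
t 48.17 p [0.357  0.2814 0.1669] x [ 0.54  -0.842 -0.004] y [ 0.004  0.007 -1.   ] F [-4.2 -2.   9.7] w 13.2 j [ 0.54 -0.12  1.67  0.    1.58  1.54]
ang -1.0006786722395202 [-0.7072722   0.81314215  0.11902008]
```

```bash
python3 -m creep '[[[0,0.001,0,0,0.1,0],[0,0.001,0,0,0.1,0],[0,0.001,0,0,0.1,0],[0,0.001,0,0,0.1,0],[0,0,0,0,0.08,0],[0,0,0,0,0.08,0]]]'
python3 -c "
from h import *
say();s,p,R=st();print('ang',np.arctan2(R[1,0],R[0,0]), s['torque'])
im=snapshot('scene');cv2.imwrite('pics/ak.png',cv2.resize(im[190:360,250:420],None,fx=3.5,fy=3.5,interpolation=cv2.INTER_CUBIC))"
```

```text
time: 48.67
tcp_pos: [0.3573, 0.281, 0.167]
orientation: [-1.2, 1.224, -1.215]
wrist_force: [-0.9, 0.6, 0.9]
width: 0.144
t 48.67 p [0.3573 0.281  0.167 ] x [-0.015 -1.    -0.005] y [-0.002  0.005 -1.   ] F [-0.9  0.6  0.9] w 13.6 j [ 0.54 -0.11  1.67  0.01  1.59  2.12]
ang -1.5853233904514534 [-0.12568845  0.36662966  0.98262356]
```

View pics/ak.png

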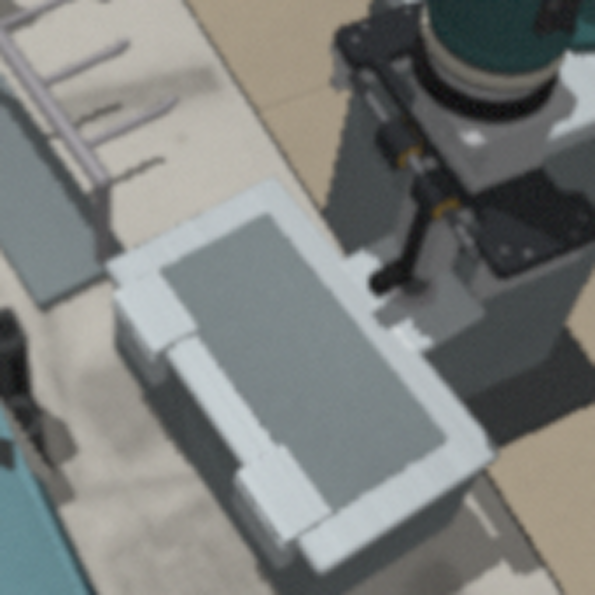

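```bash
python3 -m creep '[[[0,0,0,0,-0.08,0],[0,0,0,0,0,0],[0,0,0,0,0,0],[0,0,0,0,0,0],[0,-0.01,0,0,0,0],[0,-0.025,0,0,0,0],[0,-0.03,0,0,0,0],[0,-0.03,0,0,0,0],[-0.03,-0.03,0,0,0,0],[-0.03,-0.02,-0.02,0,0,0],[-0.03,0,-0.02,0,0,0],[0,0,-0.03,0,0,0],[0,0,-0.03,0,0,0],[0,0,-0.03,0,0,0],[0,0,0,0,0,0]]]' 0.05
python3 -c "
from h import *
say()
im=snapshot('scene');cv2.imwrite('pics/al0.png',im);cv2.imwrite('pics/al.png',cv2.resize(im[150:360,220:420],None,fx=2.8,fy=2.8,interpolation=cv2.INTER_CUBIC))
im=snapshot('top');cv2.imwrite('pics/am0.png',im);cv2.imwrite('pics/am.png',cv2.resize(im[150:290,110:350],None,fx=3.3,fy=3.3,interpolation=cv2.INTER_CUBIC))"
```

```text
time: 49.97
tcp_pos: [0.2212, 0.3658, 0.3241]
orientation: [-1.228, 1.178, -1.162]
wrist_force: [0.5, 0.2, -0.2]
width: 0.534
t 49.97 p [0.2212 0.3658 0.3241] x [ 0.052 -0.999 -0.01 ] y [-0.004  0.01  -1.   ] F [ 0.5  0.2 -0.2] w 50.2 j [ 0.89 -0.19  1.42  0.01  1.9   2.41]
```

View pics/al.png

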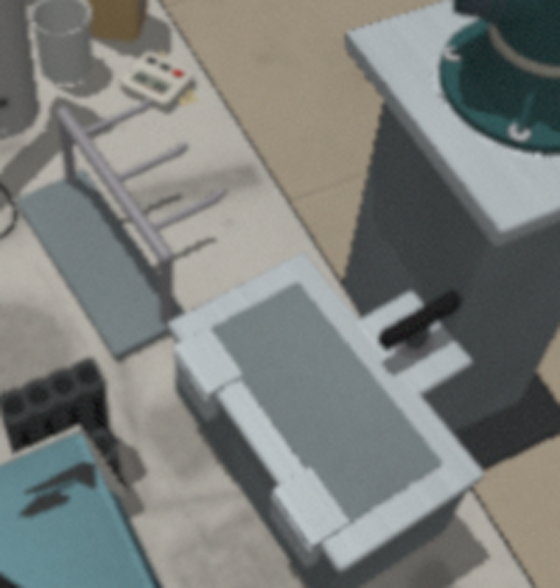

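View pics/am.png

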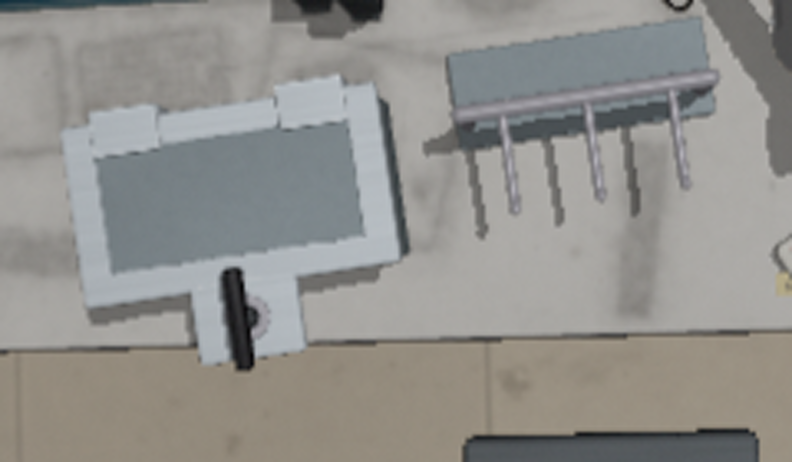

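```bash
python3 - <<'E'
from h import *
for f0,f1,(r0,r1,c0,c1) in (('a_top','am0',(222,270,165,205)),('a_scene','al0',(245,290,350,390))):
    o=[]
    for f in (f0,f1):
        g=cv2.cvtColor(cv2.imread(f'pics/{f}.png')[r0:r1,c0:c1],cv2.COLOR_BGR2GRAY)
        m=(g<45).astype(np.uint8); n,l,s,c=cv2.connectedComponentsWithStats(m); i=1+np.argmax(s[1:,4]); ys,xs=np.nonzero(l==i)
        pts=np.stack([xs,ys],1).astype(np.float32); vx,vy,x,y=cv2.fitLine(pts,cv2.DIST_L2,0,.01,.01).ravel()
        o.append((len(pts),round(float(np.arctan2(vy,vx)),3),x.round(1),y.round(1)))
    print(f0,o)
for n,f in (('top','am0'),('scene','al0')):
    d=cv2.absdiff(cv2.imread(f'pics/a_{n}.png'),cv2.imread(f'pics/{f}.png')).max(2); 
    # lid / bystanders regions
    if n=='top': print('lid diff',(d[170:265,125:235]>30).sum(),'bystanders',(d[180:245,335:430]>30).sum())
    else: print('lid diff',(d[235:360,275:395]>30).sum(),'byst',(d[105:190,230:292]>30).sum())
E
```

```text
a_top [(146, 1.376, np.float32(17.0), np.float32(25.3)), (138, 1.413, np.float32(17.0), np.float32(25.6))]
a_scene [(193, -0.624, np.float32(20.5), np.float32(18.7)), (192, -0.566, np.float32(20.6), np.float32(18.7))]
lid diff 36 bystanders 0
lid diff 340 byst 84
```

```bash
python3 - <<'E'
from h import *
d=cv2.absdiff(cv2.imread('pics/a_scene.png'),cv2.imread('pics/al0.png')).max(2)
cv2.imwrite('pics/an.png',cv2.resize((d>30).astype(np.uint8)*255,None,fx=1.4,fy=1.4)[140:,280:])
say()
E
```

```text
t 50.07 p [0.2244 0.3658 0.3232] x [ 0.049 -0.999 -0.009] y [-0.002  0.009 -1.   ] F [ 0.   0.8 -0.3] w 50.0 j [ 0.88 -0.18  1.42  0.01  1.9   2.41]
```

View pics/an.png

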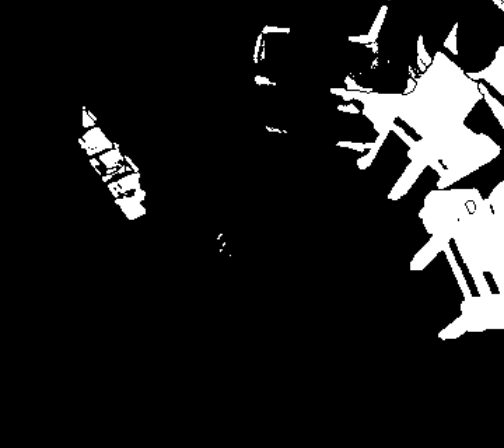

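```bash
python3 -c "
from station import *
print(sign_off())"
```

```text
the job is handed in; nothing more can be done
None
```

The job is done and handed in at about 50 s. I released the latch, opened the lid to its stop, and put all three carriers into the box. I then shut the lid and turned the T-handle home to its stop. While I worked, carrier2 was knocked askew on its hook, so I measured it again and picked it from its new pose.

**Last checks:**
- **Carriers:** just before closing, both views showed all three standing upright in the box and the hooks empty. I did not see them again after the lid was shut.
- **Lid:** in the final pictures it lies where it did at the start, drawn tight, with almost no difference between the images.
- **Bottle, beaker and timer:** no change in the final pictures.
- **T-handle:** it met a firm stop at about 1 N m when turned home. In the pictures it now sits about 0.04–0.06 rad further clockwise than at the start. I take that as fully home, since I had no direct reading of its angle.
- **Gripper:** clear of everything at hand-in.

Two of my grips on the bar first closed at about 18 mm instead of 14, because the tips met the hub. I opened, raised and gripped again each time. The finger push that opened the lid reached about 45 N when it met the open stop, well under the 120 N wrist limit. It was finger contact, so I don't expect the 40 N limit on the arm and gripper body to apply.

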